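# Release the hold-down bed, clear it and park the vacuum selector

### The job

Marking out is finished, so clear the vacuum bed: first press the sprung selector knob down and turn it until its pointer springs up into the notch at the green mark, which lets the bed go. Then return every weight on the bed to the slot of its own colour and stack all the sample boards face up in one square, flush pile on the outline of the plywood pad, along its length; only when everything is put away, press and turn the selector on to the red mark and let it spring fully up. Do not disturb the mug, the thread cone or the spray can.

Things in the scene. Friction and masses are not known exactly. Their poses are not given: they have to be found in the camera images.
- selector_press (a joint): how far the selector knob is pressed down, m: 0 = sprung fully up in a notch, 0.009 = fully down. The spring takes about 4 N to start and 8 N fully down. The knob must be at least 6 mm down (press fully) to turn; released between two notches it stays about 5 mm down
- selector_knob (a joint): angle of the selector knob, rad, positive anticlockwise seen from above, travel -0.95 to 1.65. It can turn only while pressed. Notches at -0.7, 0, 0.7 and 1.4, each with about 0.1 play to either side; it starts in the notch at 0. Turns easily (about 0.1 N m) once pressed
- selector_grip (a point): on the axis of the black knob, at gripping height, 80 mm above the table when up; it turns and sinks with the knob. The grip is an upright bar 46 mm long (along this point's x; its -x is the pointer's direction), 14 mm thick, top 8 mm above this point; 30 mm below it is the top of the knob's round skirt (48 mm diameter)
- selector_pointer (a point): tip of the knob's yellow pointer pin, 44 mm out from the knob's axis; the pin (6 mm thick) sits in the notches of the gate
- selector_base: fixed grey round selector housing, 140 mm diameter, 30 mm high; origin under its centre, on the knob's axis. At knob angle 0 the pointer points along its own -x. On it a fixed steel notched gate ring round the knob, inner radius 30 mm, outer 47 mm, top 52 mm above the table
- mark_green: green stud (16 mm diameter, 4 mm high) on the housing, 60 mm from the knob's axis, just outside one of the notches at -0.7, 0.7 or 1.4: release. Origin under its centre
- mark_red: red stud of the same size outside another of these notches: off
- mark_white: white stud of the same size outside the third of these notches: not used
- bed: fixed aluminium vacuum bed 360 x 300 x 12 mm on which boards and weights lie; origin under its centre
- pad: fixed plywood pad 170 (x) x 100 (y) x 12 mm with a black outline of a board in its middle; origin under its centre
- pile (a point): centre of the outline, on the pad's upper face; boards are stacked here with their length along the pad's x (either way round)
- weight_red: steel pattern weight with a red band and red grip stem, may be absent: disc of 56 mm diameter, 24 mm high, and on it an upright stem of 20 mm diameter, 26 mm high (total 50 mm), 0.3 to 0.55 kg; origin under its centre, z up its axis. Starts on the bed
- weight_yellow: steel pattern weight with a yellow band and yellow grip stem, may be absent: disc of 56 mm diameter, 24 mm high, and on it an upright stem of 20 mm diameter, 26 mm high (total 50 mm), 0.3 to 0.55 kg; origin under its centre, z up its axis. Starts on the bed
- weight_blue: steel pattern weight with a blue band and blue grip stem, may be absent: disc of 56 mm diameter, 24 mm high, and on it an upright stem of 20 mm diameter, 26 mm high (total 50 mm), 0.3 to 0.55 kg; origin under its centre, z up its axis. Starts on the bed
- slot_red_in (a point): centre of the inner floor of the red open-topped slot in the weight rack: inside 66 x 66 mm, walls 4 mm thick rising 14 mm above this point; the place of the red weight. The floor is 10 mm above the table
- slot_yellow_in (a point): centre of the inner floor of the yellow open-topped slot in the weight rack: inside 66 x 66 mm, walls 4 mm thick rising 14 mm above this point; the place of the yellow weight. The floor is 10 mm above the table
- slot_blue_in (a point): centre of the inner floor of the blue open-topped slot in the weight rack: inside 66 x 66 mm, walls 4 mm thick rising 14 mm above this point; the place of the blue weight. The floor is 10 mm above the table
- board_navy: carpet sample board with a dark navy face, may be absent: rigid slab 130 (x) x 60 (y) x 10 mm (z), 80 g; origin under its centre. Starts face up on the bed
- board_beige: carpet sample board with a beige face, may be absent: rigid slab 130 (x) x 60 (y) x 10 mm (z), 80 g; origin under its centre. Starts face up on the bed
- board_grey: carpet sample board with a grey face, may be absent: rigid slab 130 (x) x 60 (y) x 10 mm (z), 80 g; origin under its centre. Starts face up on the bed
- board_rust: carpet sample board with a rust-brown face, may be absent: rigid slab 130 (x) x 60 (y) x 10 mm (z), 80 g; origin under its centre. Starts face up on the bed
- mug: blue mug, 80 mm wide, 95 mm high, to be left alone; origin under its centre
- thread_cone: orange thread cone, 64 mm wide, 100 mm high, to be left alone; origin under its centre
- spray_can: blue spray can, 60 mm wide, 180 mm high, to be left alone; origin under its centre

How it is judged:
On the way, in this order (a step that is already met when the one before it is completed fails the run):
1. the selector is sprung up in the notch at the green mark, while no weight or board has been put away yet (value of joint selector_press below 0.0025 m and horizontal distance between selector_pointer and mark_green below 0.026 m and horizontal distance between weight_red and slot_red_in above 0.05 m and horizontal distance between weight_yellow and slot_yellow_in above 0.05 m and horizontal distance between weight_blue and slot_blue_in above 0.05 m and horizontal distance between each of board_navy, board_beige, board_grey, board_rust and pile above 0.06 m), for 0.2 s.
2. with the selector still at the green mark, every weight is in its own slot and every board is on the pile (value of joint selector_press below 0.0025 m and horizontal distance between selector_pointer and mark_green below 0.026 m and horizontal distance between weight_red and slot_red_in below 0.012 m and z of weight_red in the frame of slot_red_in below 0.005 m and angle between each of weight_red, weight_yellow, weight_blue's own z axis and vertical below 0.1 rad and linear speed of each of weight_red, weight_yellow, weight_blue, board_navy, board_beige, board_grey, board_rust below 0.03 m/s and horizontal distance between weight_yellow and slot_yellow_in below 0.012 m and z of weight_yellow in the frame of slot_yellow_in below 0.005 m and horizontal distance between weight_blue and slot_blue_in below 0.012 m and z of weight_blue in the frame of slot_blue_in below 0.005 m and horizontal distance between each of board_navy, board_beige, board_grey, board_rust and pile below 0.009 m and angle between the x axis of each of board_navy, board_beige, board_grey, board_rust and the x axis of pad, either way round below 0.12 rad and z of each of board_navy, board_beige, board_grey, board_rust in the frame of pile below 0.035 m and angle between each of board_navy, board_beige, board_grey, board_rust's own z axis and vertical below 0.06 rad), for 0.3 s.
At the end, for the whole second after the job is handed in: selector sprung up (within 2.5 mm) in the notch at the red mark; each weight upright on the floor of its own slot, within 12 mm of its centre; each board flat on the pile, within 9 mm of the outline's centre and 0.12 rad of the pad's length; all at rest (value of joint selector_press below 0.0025 m and horizontal distance between selector_pointer and mark_red below 0.026 m and horizontal distance between weight_red and slot_red_in below 0.012 m and z of weight_red in the frame of slot_red_in below 0.005 m and angle between each of weight_red, weight_yellow, weight_blue's own z axis and vertical below 0.1 rad and linear speed of each of weight_red, weight_yellow, weight_blue, board_navy, board_beige, board_grey, board_rust below 0.03 m/s and horizontal distance between weight_yellow and slot_yellow_in below 0.012 m and z of weight_yellow in the frame of slot_yellow_in below 0.005 m and horizontal distance between weight_blue and slot_blue_in below 0.012 m and z of weight_blue in the frame of slot_blue_in below 0.005 m and horizontal distance between each of board_navy, board_beige, board_grey, board_rust and pile below 0.009 m and angle between the x axis of each of board_navy, board_beige, board_grey, board_rust and the x axis of pad, either way round below 0.12 rad and z of each of board_navy, board_beige, board_grey, board_rust in the frame of pile below 0.035 m and angle between each of board_navy, board_beige, board_grey, board_rust's own z axis and vertical below 0.06 rad); the robot touches nothing.
It fails at once if the mug, the thread cone or the spray can is moved by more than 40 mm (distance of any of mug, thread_cone, spray_can from where it was at the start of the episode above 0.04 m).
Of board_navy, board_beige, board_grey, board_rust only 3 to 4 are there at a start; the rules pass over those that are not, and their reading is None.
Of weight_red, weight_yellow, weight_blue only 2 to 3 are there at a start; the rules pass over those that are not, and their reading is None.
At some moment in a run one of weight_red, weight_yellow, weight_blue may be knocked a few centimetres aside while the robot is not near it.
Once in a run the grip may slacken for a moment while it holds something.
It also fails if it takes over 200 s, if anything falls off the work surface, if the arm or the gripper's body presses on something with over 40 N, if the wrist force passes 120 N, or if a joint passes its speed limit or range.

### The arm

A 6-joint arm with a two-finger parallel gripper is mounted at the origin on the work surface. World frame = base frame: x ahead of the robot, y to its left, z up, the work surface at z = 0. Lengths are in m, angles in rad, forces in N, time in s.
With the tool pointing down it reaches from about 0.3 to 0.875 m from the base axis. Payload 6.4 kg.
Tool frame: the origin (TCP) lies on the centre line of the jaws, within the pads' length; the fingertips stand 8 mm ahead of it and the grasp point (between the pads) lies 11 mm behind it; z points along the fingers, y is the line along which they close (so a half turn about z gives the same grasp; the last joint's range is limited). The gripper opens to 88 mm and grips with 3 to 60 N. Pads are 18 mm wide; open, the fingers measure 123 mm over their backs; the gripper's body (75 mm by 187 mm) begins 45 mm behind the grasp point.
Start: joints at [-1.507, 0.181, 1.607, -0, 1.354, -0.206], TCP at [0.153, -0.554, 0.247] pointing down, gripper open.
Joint ranges: [-2.99, 2.99], [-0.89, 2.07], [0.3, 2.58], [-1.14, 4.28], [0, 2.63], [-3.12, 3.12]. Speed limits (rad/s): [2.57, 2.57, 3.01, 3.14, 3.14, 3.14].

### API

Orientations are given as a rotation vector (axis times angle).
In Python, from workcell import arm, optics, ticket, look_for, masks_of gives the robot as it stands. The module is installed in compiled form; this text tells all that it offers.
- The arm moves only by the tool apply_moves, never from a script. Its argument "deltas" is a list of rows, each a list of 4 numbers: the shift along the tool's x, y, z in cm, then the turn about the tool's z in units of 6 degrees (1.0 is 6 degrees). A call has exactly 5 rows; each row shifts and turns the commanded pose from where the row before left it, along the tool's axes as they then stand; what a row does not reach is not made up. A row lasts 1/12 s, in which the tool goes at most 41.7 mm and 7.16 degrees, less where a joint would pass 70% of its speed; a pose out of reach is approached as far as the arm can. A call is refused whole if a number of a shift passes 4.17 or a number of a turn 1, either way. A call with a gripper value outside its range is refused whole. "jaw" is the finger opening in cm, from 0 to 8.81, set as the call begins (left out, the last holds). The fingers move at their own pace and stop on an object; the grip force is fixed at half the most. Time passes only in rows, so rows that do not move let the fingers close, or fill a call up. It gives the time, the measured TCP pose, the force, the opening and the grip force at its end, in the units of the state.
- arm.observe(): the state, without advancing time (a new reading comes with each control period).
- optics.snapshot(name): name is "scene" or "side" or "wrist"; returns a dict with "image" (400x640x3 uint8, red, green, blue), "fx", "fy", "cx", "cy" (pixels), "origin" and "rotation" of the camera in the world. Camera axes: x right, y down, z forward; pixel columns grow to the right and rows downward; lengths in m; the calibration is good to about 2 mm. A picture is of the moment at which its call begins. There is no depth.
- ticket.finish_job(): hands the job in; it is judged then, once.
Trained networks look in a picture, given as the dict that the camera call returned (one of the last four; its "shot" number tells which), for a name from the list of things; names that differ only in an ending like _2 or _b are one class to them, and where a whole thing is asked for, a point or a joint stands for the part that bears it (a point fixed in the world has none). Each returns a list of dicts, best first, with "score" (0 to 1); they miss things now and then, are a little off and sometimes report something else, mostly with a low value. They report only what shows in the picture. A call takes as long as a camera call.
- look_for(name, picture): "box" ([left, top, width, height] in pixels, round what is visible of it).
- masks_of(name, picture): "region" (400x640 bool, what is visible of it) and "box" ([left, top, width, height] in pixels, round what is visible of it).
The state is a dict: "t": time; "qpos": joint angles; "dq": joint speeds; "effort": joint torques, N m; "eef_pos": TCP position; "ee_rot": TCP orientation; "wrist_force": force on the tool from outside, world axes, zero at the start; "moment": the same for the moment, N m; "gripper_width": finger opening in m; "grip_force": force on a finger pad.
Only numpy, scipy, OpenCV 4.12 (cv2) and the standard library are available. Lean on these libraries where they do the work, as an engineer would, in place of code of your own. Each camera call takes 0.05 s, during which the arm holds its last target. There are 200 camera calls.

## Working session

There is one attempt and no reset: what is moved stays moved. The work goes in short steps, Python scripts to look and compute and a tool call to move; the robot and the scene stay as the last step left them, time stands still between calls to the robot, and variables do not carry over. Pictures are saved under pics/ and viewed, at most 14 in all, crops included, and the job is handed in when it is done.

Besides the shell and the picture viewer there is one more tool, called after "Emit:" as name(argument=value, ...) on one line, values as JSON. apply_moves: Moves the arm, as the interface text tells. Its arguments: {"type":"object","properties":{"deltas":{"type":"array"},"jaw":{"type":"number"}},"required":["deltas"]}

```bash
mkdir -p pics; cat > h.py <<'E'
import numpy as np,cv2
from scipy.spatial.transform import Rotation as R
from workcell import arm,optics,ticket,look_for,masks_of
def w2p(s,P):
    c=(np.asarray(P)-s["origin"])@np.asarray(s["rotation"]); return np.array([s["fx"]*c[0]/c[2]+s["cx"],s["fy"]*c[1]/c[2]+s["cy"]])
def p2w(s,u,v,z):
    d=np.asarray(s["rotation"])@np.array([(u-s["cx"])/s["fx"],(v-s["cy"])/s["fy"],1.]); o=np.asarray(s["origin"]); return o+d*(z-o[2])/d[2]
def save(s,n): cv2.imwrite(f"pics/{n}.png",cv2.cvtColor(s["image"],cv2.COLOR_RGB2BGR))
E
python3 - <<'E'
from h import *
o=arm.observe();print(o)
for n in("scene","side","wrist"):
    s=optics.snapshot(n);save(s,n+"0");print(n,np.round(s["origin"],3),np.round(s["rotation"],3).tolist(),s["fx"],s["cx"],s["cy"])
E
```

```text
{'t': 0.0, 'qpos': array([-1.50727951e+00,  1.81526756e-01,  1.60796090e+00,  3.76033399e-05,
        1.35379337e+00, -2.06267854e-01]), 'dq': array([ 0.00040333,  0.00051084, -0.00043653, -0.0004114 ,  0.00051358,
        0.00140792]), 'effort': array([-4.15207505e-04, -4.33875167e+01, -3.41851330e+01,  7.01001054e-02,
        3.86683038e-02, -1.34211705e-04]), 'eef_pos': array([ 0.15326462, -0.553681  ,  0.24584092]), 'ee_rot': array([-3.11138937e+00, -4.22253997e-01, -2.46526068e-04]), 'wrist_force': array([ 0.77105196, -0.02429629, -0.85327644]), 'moment': array([ 0.0043409 , -0.01419208,  0.02949378]), 'grip_force': 0.0, 'gripper_width': 0.08818692726408474}
scene [ 1.295 -0.12   0.674] [-1.779, -1.563, 0.772] 386.89547008435954 317.6192675930084 195.11995078111588
side [0.366 0.582 0.888] [-0.429, 2.836, -1.041] 422.77483817818415 322.44004664616784 201.7263928595889
wrist [ 0.217 -0.537  0.383] [2.329, -1.773, -0.233] 354.0056153880245 318.5697560057611 198.59448541454435
```

View pics/scene0.png

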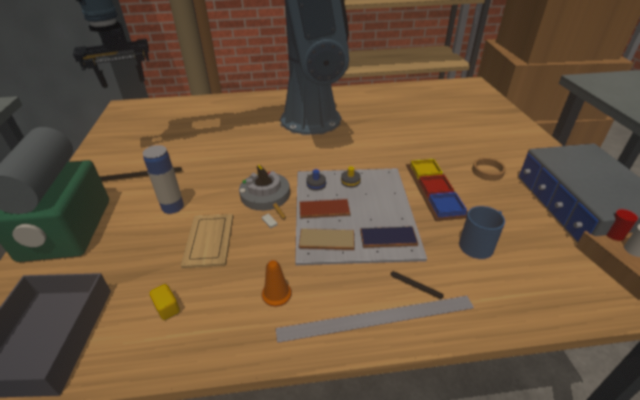

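View pics/side0.png

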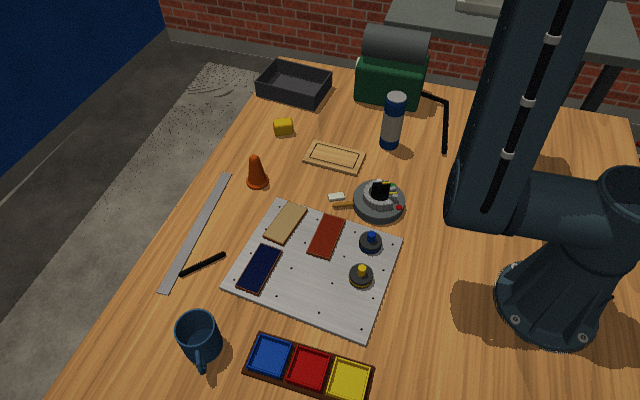

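```bash
sed -i 's/np.asarray(s\["rotation"\])/R.from_rotvec(s["rotation"]).as_matrix()/g' h.py; cat >> h.py <<'E'
def rect(s,m,z):
    c=max(cv2.findContours(m.astype(np.uint8),0,2)[0],key=cv2.contourArea)[:,0,:]
    P=np.array([p2w(s,u,v,z)[:2] for u,v in c])
    (x,y),(a,b),t=cv2.minAreaRect((P*1000).astype(np.float32))
    if a<b:a,b,t=b,a,t+90
    return np.round([x,y,a,b,(t+90)%180-90],1)
E
python3 - <<'E'
from h import *
Z=dict(bed=.012,pad=.012,board_navy=.022,board_beige=.022,board_grey=.022,board_rust=.022,weight_red=.05,weight_yellow=.05,weight_blue=.05,selector_base=.03,selector_grip=.07,selector_pointer=.055,mark_green=.034,mark_red=.034,mark_white=.034,slot_red_in=.024,slot_yellow_in=.024,slot_blue_in=.024,mug=.05,thread_cone=.05,spray_can=.09)
S=[optics.snapshot(n) for n in("side","scene")]
for n,z in Z.items():
  for s in S:
    for r in masks_of(n,s)[:2]:
      if r["score"]<.3: continue
      print(n,s["shot"],round(r["score"],2),[int(v) for v in r["box"]],rect(s,r["region"],z), int(r["region"].sum()))
E
```

```text
bed 4 0.7 [221, 196, 183, 146] [534.4  58.  363.7 308.7  -4.9] 12165
bed 5 0.63 [295, 168, 130, 99] [545.5  54.1 367.6 301.4  -4.9] 7125
pad 4 0.71 [302, 136, 63, 40] [ 590.8 -309.7  172.6  112.5   -3.3] 1453
pad 5 0.84 [181, 212, 52, 58] [ 601.2 -313.8  177.2  101.4   -4.1] 2117
board_navy 4 0.61 [235, 244, 45, 51] [652.8 118.2 134.1  62.4  85.4] 1274
board_navy 5 0.55 [361, 229, 61, 17] [664.2 115.  132.2  70.2  82.1] 1167
board_navy 5 0.45 [408, 157, 36, 23] [394.3 298.3  92.6  85.1  -0.6] 481
board_beige 5 0.74 [297, 226, 58, 25] [648.2 -31.8 127.9  71.   80.1] 1105
board_beige 5 0.73 [256, 166, 16, 18] [ 370.7 -177.5  106.5   45.6   -1.5] 236
board_grey 4 0.45 [373, 180, 16, 16] [ 429.6 -209.3   72.5   47.   -78.9] 296
board_rust 4 0.62 [306, 212, 36, 47] [528.2 -18.4 135.4  63.1  87.3] 1059
board_rust 4 0.56 [361, 236, 20, 19] [418.6 -32.4  67.5  55.1 -76.3] 426
board_rust 5 0.69 [299, 197, 52, 21] [540.1 -24.1 136.7  76.2  84.6] 936
weight_yellow 4 0.84 [350, 265, 25, 25] [417.2  85.   67.4  52.2 -77.4] 508
weight_yellow 5 0.76 [339, 164, 22, 21] [446.5  65.2  99.   54.7  -9.6
[... 1516 characters left out ...]
302, 200, 47, 16] [541.  -23.1 127.9  69.1  86.7] 860
slot_blue_in 4 0.88 [247, 330, 43, 47] [ 5.544e+02  3.049e+02  7.810e+01  7.770e+01 -4.000e-01] 1395
slot_blue_in 5 0.9 [427, 194, 40, 19] [ 5.683e+02  2.968e+02  9.390e+01  8.540e+01 -1.000e-01] 725
mug 4 0.71 [174, 308, 46, 65] [695.  319.5 137.7  84.1 -32.9] 2122
mug 5 0.56 [458, 203, 46, 55] [700.3 322.5 190.5  86.1 -33. ] 1878
thread_cone 4 0.96 [246, 153, 23, 35] [ 768.2 -151.2  137.    59.3  -66.4] 566
thread_cone 5 0.57 [264, 260, 30, 47] [ 786.4 -152.7  112.    55.4   -3.7] 921
spray_can 4 0.58 [378, 89, 27, 61] [ 447.8 -442.7  283.7   65.5  -84.2] 1168
spray_can 5 0.88 [143, 142, 39, 77] [ 427.7 -436.6  338.6   68.2   18.8] 1707
```

```bash
python3 - <<'E'
import cv2
a=cv2.imread("pics/side0.png")[165:235,310:430];b=cv2.imread("pics/scene0.png")[155:225,220:340]
cv2.imwrite("pics/c0.png",cv2.vconcat([cv2.resize(x,(514,300),interpolation=cv2.INTER_CUBIC) for x in(a,b)]))
E
```

```text
(no output)
```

View pics/c0.png

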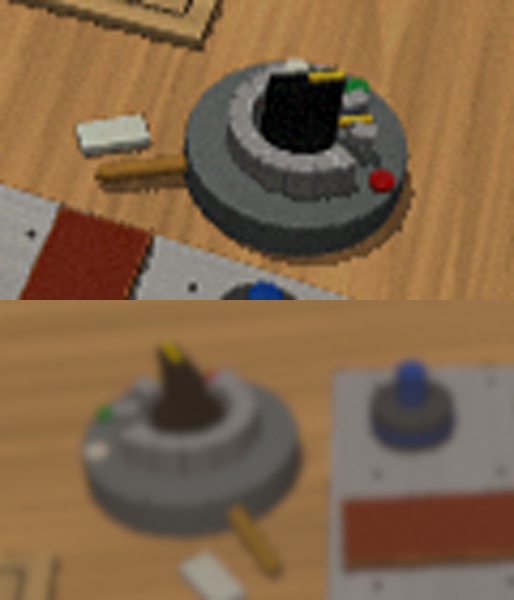

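```bash
cat >> h.py <<'E'
def pose(o=None):
    o=o or arm.observe(); M=R.from_rotvec(o["ee_rot"]).as_matrix(); return np.array(o["eef_pos"]),np.arctan2(M[1,0],M[0,0])
def plan(x,y,z,yaw,start=None,vm=3.6):
    "rows (tool-frame cm, 6deg units) from start (pos,yaw) or measured to target (m, deg)"
    p,a=start or pose(); p=np.array(p); T=np.array([x,y,z]); d=(np.deg2rad(yaw)-a+np.pi)%(2*np.pi)-np.pi
    turn=-np.rad2deg(d)/6   # tool z down: positive tool turn = negative yaw
    n=int(np.ceil(max(np.linalg.norm(T-p)*100/vm,abs(turn)/.9,1e-9))); n=-(-n//5)*5
    rows=[]
    for i in range(n):
        st=(T-p)/(n-i)*100; c,s=np.cos(a),np.sin(a)
        r=np.round([c*st[0]+s*st[1], s*st[0]-c*st[1], -st[2], turn/n],2); rows.append(r.tolist())
        p=p+np.array([c*r[0]+s*r[1], s*r[0]-c*r[1], -r[2]])/100; a-=np.deg2rad(6*r[3])
    for i in range(0,n,5): print(rows[i:i+5])
    return p,a
E
python3 - <<'E'
from h import *
s=optics.snapshot("wrist");M=R.from_rotvec(s["rotation"]).as_matrix();print("cam z",M[:,2]); p,a=pose();print(p,a)
T=R.from_rotvec(arm.observe()["ee_rot"]).as_matrix(); print("offset tool",T.T@(s["origin"]-p), T.T@M[:,2], T.T@M[:,0])
print(plan(.39,-.17,.25,0))
E
```

```text
cam z [-0.24745928 -0.06815294 -0.96649836]
[ 0.1532505  -0.5542253   0.24671405] 0.26979210843552554
offset tool [ 0.06616137  0.00029545 -0.13706146] [-2.56640661e-01 -2.78207859e-04  9.66506851e-01] [-4.58612378e-04  9.99999881e-01  1.66071500e-04]
[[2.2, -2.05, -0.02, 0.17], [2.17, -2.09, -0.02, 0.17], [2.13, -2.12, -0.02, 0.17], [2.09, -2.16, -0.02, 0.17], [2.05, -2.2, -0.02, 0.17]]
[[2.01, -2.24, -0.02, 0.17], [1.97, -2.27, -0.02, 0.17], [1.93, -2.31, -0.02, 0.17], [1.89, -2.34, -0.02, 0.17], [1.85, -2.37, -0.02, 0.17]]
[[1.81, -2.41, -0.03, 0.17], [1.77, -2.44, -0.02, 0.17], [1.72, -2.47, -0.03, 0.17], [1.68, -2.5, -0.02, 0.17], [1.63, -2.52, -0.03, 0.17]]
(array([ 0.39001075, -0.17002673,  0.25001405]), np.float64(0.0027567328803930827))
```

Emit:
apply_moves(deltas=[[2.2,-2.0,0,0.2],[2.2,-2.1,0,0.2],[2.1,-2.1,0,0.2],[2.1,-2.2,0,0.2],[2.0,-2.2,0,0.2]])

```text
t: 2.82
eef_pos: [0.2331, -0.4257, 0.2467]
ee_rot: [3.131, 0.257, 0.0]
wrist_force: [-0.3, -0.5, 0.2]
gripper_width: 0.0883
grip_force: 0.0
```

Emit:
apply_moves(deltas=[[2.0,-2.2,0,0.2],[2.0,-2.3,0,0.2],[1.9,-2.3,0,0.2],[1.9,-2.3,0,0.2],[1.8,-2.4,0,0.2]])

```text
t: 3.23
eef_pos: [0.3144, -0.2998, 0.2469]
ee_rot: [3.14, 0.093, 0.001]
wrist_force: [1.0, 1.0, -0.6]
gripper_width: 0.0883
grip_force: 0.0
```

Emit:
apply_moves(deltas=[[1.8,-2.4,0,0.2],[1.8,-2.4,0,0.2],[1.7,-2.5,0,0.2],[1.7,-2.5,0,0],[1.6,-2.5,0,0]])

```text
t: 3.65
eef_pos: [0.3977, -0.1747, 0.247]
ee_rot: [3.141, -0.004, 0.001]
wrist_force: [0.3, -0.3, -0.7]
gripper_width: 0.0881
grip_force: 0.0
```

```bash
python3 - <<'E'
from h import *
s=optics.snapshot("wrist");s=optics.snapshot("wrist");save(s,"w1");print(pose())
for n,z in [("selector_base",.03),("pad",.012),("selector_grip",.088),("mark_green",.034),("mark_red",.034),("selector_pointer",.055)]+[(b,.022) for b in("board_navy","board_beige","board_rust")]+[("weight_blue",.062),("weight_yellow",.062)]:
  for r in masks_of(n,s)[:2]:
      if r["score"]>.3: print(n,round(r["score"],2),[int(v) for v in r["box"]],rect(s,r["region"],z))
E
```

```text
(array([ 0.39840686, -0.17299817,  0.24686696]), np.float64(0.0022585817044990285))
selector_base 0.81 [254, 18, 137, 190] [ 439.1 -161.   168.3  137.8   55.9]
pad 0.66 [408, 0, 111, 63] [ 534.7 -309.2  101.7   56.3   88.8]
selector_grip 0.73 [298, 118, 50, 68] [ 429.2 -180.1   57.2   42.2   53.3]
mark_green 0.71 [367, 164, 14, 16] [ 402.2 -227.1   15.3   14.     2. ]
mark_green 0.56 [297, 117, 48, 70] [ 419.4 -173.8   66.6   48.9   -5.2]
selector_pointer 0.65 [297, 116, 53, 70] [ 426.4 -180.2   60.2   46.4   55. ]
board_rust 0.64 [89, 1, 139, 71] [530.2 -22.2 131.2  60.3  87.1]
weight_blue 0.57 [149, 122, 58, 56] [424.8 -43.2  54.9  50.8 -48.6]
weight_yellow 0.63 [47, 126, 70, 49] [424.9  46.3  64.5  50.9  90. ]
```

View pics/w1.png

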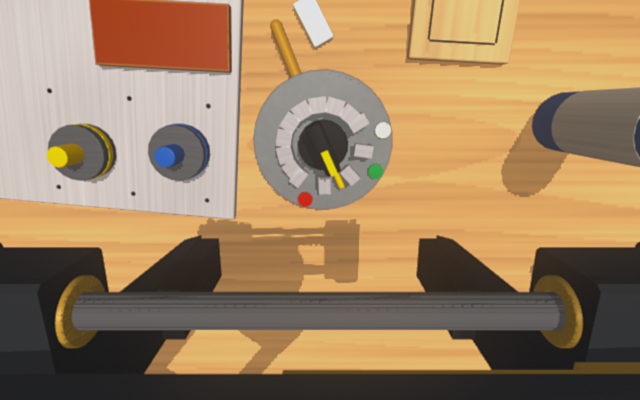

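```bash
python3 - <<'E'
from h import *
from scipy.optimize import least_squares
s=optics.snapshot("wrist");im=cv2.cvtColor(s["image"],cv2.COLOR_RGB2HSV)
def cen(lo,hi,box):
    x0,y0,x1,y1=box;m=cv2.inRange(im[y0:y1,x0:x1],lo,hi);v,u=np.nonzero(m);return u.mean()+x0,v.mean()+y0,len(u)
P={}
for n,lo,hi,b in[("green",(50,100,60),(80,255,255),(360,155,392,185)),("red",(0,180,80),(6,255,255),(290,185,318,212)),("white",(0,0,200),(180,40,255),(372,118,394,142))]:
    u,v,k=cen(lo,hi,b);P[n]=p2w(s,u,v,.034)[:2];print(n,u,v,k,P[n])
Q=np.array(list(P.values()))
r=least_squares(lambda c:np.hypot(*(Q-c).T)-.06,[.44,-.17]);print("centre",r.x,r.fun)
c=r.x
for n in P: print(n,np.rad2deg(np.arctan2(*(P[n]-c)[::-1]))%360)
# disc circle
print("disc centre px->",p2w(s,322.5,139,.03))
for uv in[(322,152),(342,187)]: print(p2w(s,*uv,.088))
E
```

```text
green 369.1098265895954 167.51445086705203 173 [ 0.4019796  -0.22708646]
red 298.57236842105266 196.17105263157896 152 [ 0.37269994 -0.1560726 ]
white 377.1446540880503 126.04402515723271 159 [ 0.44260312 -0.23355294]
centre [ 0.43008167 -0.17446977] [-0.00034899  0.00025876  0.00039544]
green 241.8937628431621
red 162.2236216223357
white 281.9656075958013
disc centre px-> [ 0.43000764 -0.18060418  0.03      ]
[ 0.42466277 -0.17958115  0.088     ]
[ 0.39460669 -0.19667118  0.088     ]
```

```bash
python3 - <<'E'
from h import *
print(pose()); s=plan(.430,-.1745,.12,22); plan(.430,-.1745,.069,22,s)
E
```

```text
(array([ 0.39682   , -0.17638358,  0.24670685]), np.float64(-0.003424555948179766))
[[0.66, -0.04, 2.53, -0.74], [0.67, 0.01, 2.54, -0.74], [0.66, 0.06, 2.53, -0.74], [0.65, 0.12, 2.54, -0.74], [0.65, 0.16, 2.53, -0.74]]
[[-0.0, 0.0, 1.02, 0.0], [-0.0, 0.0, 1.02, 0.0], [-0.0, 0.0, 1.02, 0.0], [-0.0, 0.0, 1.02, 0.0], [-0.0, 0.0, 1.02, 0.0]]
```

Emit:
apply_moves(deltas=[[0.66,0,2.5,-0.74],[0.66,0,2.5,-0.74],[0.66,0.06,2.5,-0.74],[0.65,0.12,2.5,-0.74],[0.65,0.16,2.5,-0.74]], jaw=4.5)

```text
t: 4.77
eef_pos: [0.4304, -0.1745, 0.1207]
ee_rot: [3.082, 0.607, 0.001]
wrist_force: [-0.1, 0.5, -0.1]
gripper_width: 0.0569
grip_force: 0.0
```

Emit:
apply_moves(deltas=[[0,0,0,0],[0,0,0,0],[0,0,0,0],[0,0,0,0],[0,0,0,0]])

```text
t: 5.18
eef_pos: [0.4309, -0.1751, 0.1235]
ee_rot: [3.082, 0.599, 0.003]
wrist_force: [0.6, -0.1, 0.0]
gripper_width: 0.0447
grip_force: 0.0
```

```bash
python3 - <<'E'
from h import *
print(pose()); plan(.430,-.1745,.069,22);
s=optics.snapshot("side");cv2.imwrite("pics/s2.png",cv2.resize(s["image"][110:250,280:480,::-1],(800,560),interpolation=cv2.INTER_CUBIC))
print(pose())
E
```

```text
(array([ 0.43087097, -0.17510402,  0.12346973]), np.float64(0.3838712798605956))
[[-0.01, -0.02, 1.09, -0.0], [-0.01, -0.02, 1.09, -0.0], [-0.01, -0.02, 1.09, -0.0], [-0.01, -0.01, 1.09, -0.0], [-0.02, -0.02, 1.09, -0.0]]
(array([ 0.43075689, -0.17498009,  0.1232521 ]), np.float64(0.3840833120554414))
```

View pics/s2.png

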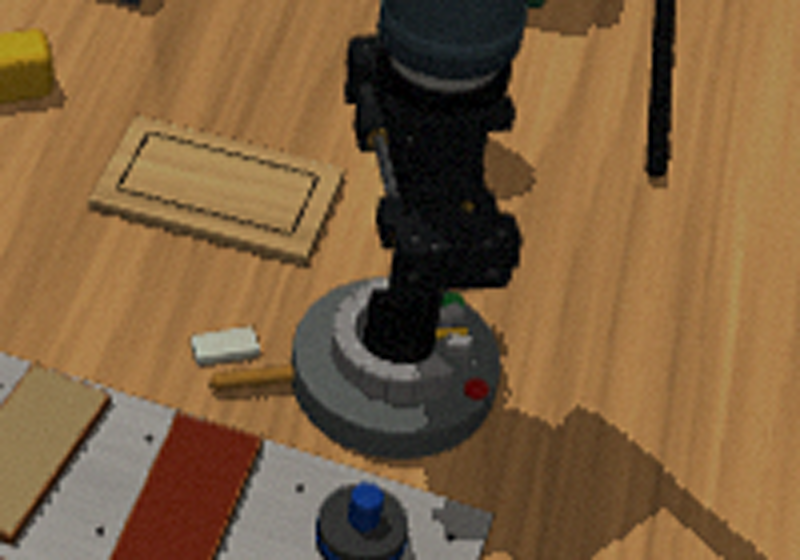

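Emit:
apply_moves(deltas=[[0,0,1.1,0],[0,0,1.1,0],[0,0,1.1,0],[0,0,1.0,0],[0,0,1.0,0]])

```text
t: 5.65
eef_pos: [0.4304, -0.1747, 0.0688]
ee_rot: [3.083, 0.6, 0.002]
wrist_force: [0.2, -0.5, -0.6]
gripper_width: 0.0452
grip_force: 0.0
```

Emit:
apply_moves(deltas=[[0,0,0,0],[0,0,0,0],[0,0,0,0],[0,0,0,0],[0,0,0,0]], jaw=0)

```text
t: 6.07
eef_pos: [0.4303, -0.1742, 0.0692]
ee_rot: [-3.083, -0.601, -0.001]
wrist_force: [-0.9, 8.9, 3.3]
gripper_width: 0.0141
grip_force: 17.1
```

Emit:
apply_moves(deltas=[[0,0,0,0],[0,0,0,0],[0,0,0,0],[0,0,0,0],[0,0,0,0]])

```text
t: 6.48
eef_pos: [0.4302, -0.174, 0.0688]
ee_rot: [-3.083, -0.601, -0.001]
wrist_force: [0.2, 5.0, 2.5]
gripper_width: 0.0136
grip_force: 30.0
```

Emit:
apply_moves(deltas=[[0,0,0.2,0],[0,0,0.2,0],[0,0,0.2,0],[0,0,0.2,0],[0,0,0.2,0]])

```text
t: 6.9
eef_pos: [0.4307, -0.1743, 0.0599]
ee_rot: [-3.083, -0.601, -0.001]
wrist_force: [-7.8, 12.4, 38.2]
gripper_width: 0.0142
grip_force: 30.0
```

Emit:
apply_moves(deltas=[[0,0,0,0],[0,0,0,0],[0,0,0,0],[0,0,0,0],[0,0,0,0]])

```text
t: 7.32
eef_pos: [0.4305, -0.1741, 0.0601]
ee_rot: [-3.083, -0.601, -0.0]
wrist_force: [-4.4, 8.9, 20.5]
gripper_width: 0.0138
grip_force: 30.0
```

Emit:
apply_moves(deltas=[[0,0,0,-0.67],[0,0,0,-0.67],[0,0,0,-0.67],[0,0,0,-0.67],[0,0,0,-0.67]])

```text
t: 7.73
eef_pos: [0.4303, -0.1737, 0.0601]
ee_rot: [-2.928, -1.134, -0.0]
wrist_force: [-6.0, 10.8, 21.9]
gripper_width: 0.0133
grip_force: 30.0
```

Emit:
apply_moves(deltas=[[0,0,0,-0.67],[0,0,0,-0.67],[0,0,0,-0.67],[0,0,0,-0.67],[0,0,0,-0.67]])

```text
t: 8.15
eef_pos: [0.4299, -0.1734, 0.0601]
ee_rot: [-2.684, -1.628, 0.0]
wrist_force: [-6.6, 11.8, 25.4]
gripper_width: 0.0141
grip_force: 30.0
```

Emit:
apply_moves(deltas=[[0,0,0,0],[0,0,0,0],[0,0,0,0],[0,0,0,0],[0,0,0,0]])

```text
t: 8.57
eef_pos: [0.4299, -0.1734, 0.0601]
ee_rot: [-2.687, -1.623, 0.0]
wrist_force: [-7.3, 10.7, 24.0]
gripper_width: 0.0139
grip_force: 30.0
```

Emit:
apply_moves(deltas=[[0,0,-0.2,0],[0,0,-0.2,0],[0,0,-0.2,0],[0,0,-0.2,0],[0,0,-0.2,0]])

```text
t: 8.98
eef_pos: [0.4296, -0.1733, 0.0685]
ee_rot: [-2.687, -1.623, -0.0]
wrist_force: [0.2, 6.6, 3.0]
gripper_width: 0.0138
grip_force: 30.0
```

```bash
python3 - <<'E'
from h import *
print(pose(),np.rad2deg(pose()[1]));print(arm.observe()["moment"],arm.observe()["wrist_force"])
E
```

```text
(array([ 0.42961826, -0.17328973,  0.06849526]), np.float64(1.0865935672534843)) 62.25722544968923
[ 1.22320075 -0.11614524  0.07015236] [0.15575817 6.56714143 2.98452492]
```

```bash
python3 - <<'E'
from h import *
a=plan(.4296,-.1733,.20,62.3); plan(.40,.03,.26,0,a)
E
```

```text
[[-0.0, -0.0, -2.63, -0.0], [-0.0, -0.0, -2.63, -0.0], [-0.0, -0.0, -2.63, -0.0], [-0.0, -0.0, -2.63, -0.0], [-0.0, -0.0, -2.63, -0.0]]
[[1.11, -0.81, -0.4, 0.69], [1.05, -0.88, -0.4, 0.69], [0.98, -0.96, -0.4, 0.69], [0.91, -1.02, -0.4, 0.69], [0.83, -1.09, -0.4, 0.69]]
[[0.75, -1.14, -0.4, 0.69], [0.67, -1.2, -0.4, 0.69], [0.58, -1.24, -0.4, 0.69], [0.49, -1.28, -0.4, 0.69], [0.39, -1.31, -0.4, 0.69]]
[[0.3, -1.34, -0.4, 0.69], [0.2, -1.35, -0.4, 0.69], [0.1, -1.37, -0.4, 0.69], [0.0, -1.37, -0.4, 0.69], [-0.1, -1.36, -0.4, 0.69]]
```

Emit:
apply_moves(deltas=[[0,0,0,0],[0,0,0,0],[0,0,0,0],[0,0,0,0],[0,0,0,0]], jaw=4.5)

```text
t: 9.4
eef_pos: [0.4301, -0.1747, 0.0686]
ee_rot: [2.689, 1.624, -0.0]
wrist_force: [0.1, -0.6, -0.2]
gripper_width: 0.0444
grip_force: 0.0
```

Emit:
apply_moves(deltas=[[0,0,-2.6,0],[0,0,-2.6,0],[0,0,-2.6,0],[0,0,-2.6,0],[0,0,-2.6,0]])

```text
t: 9.82
eef_pos: [0.4299, -0.1744, 0.1999]
ee_rot: [2.689, 1.624, -0.0]
wrist_force: [0.6, 0.5, -0.3]
gripper_width: 0.0454
grip_force: 0.0
```

Emit:
apply_moves(deltas=[[1.1,-0.8,-0.4,0.7],[1.05,-0.9,-0.4,0.7],[1.0,-0.95,-0.4,0.7],[0.9,-1.0,-0.4,0.7],[0.8,-1.1,-0.4,0.7]], jaw=5)

```text
t: 10.23
eef_pos: [0.4201, -0.1064, 0.2189]
ee_rot: [2.942, 1.101, 0.0]
wrist_force: [-0.0, -0.0, -0.1]
gripper_width: 0.0504
grip_force: 0.0
```

Emit:
apply_moves(deltas=[[0.75,-1.15,-0.4,0.7],[0.7,-1.2,-0.4,0.7],[0.6,-1.25,-0.4,0.7],[0.5,-1.3,-0.4,0.7],[0.4,-1.3,-0.4,0.7]])

```text
t: 10.65
eef_pos: [0.4112, -0.0378, 0.2389]
ee_rot: [3.093, 0.547, 0.0]
wrist_force: [0.5, -0.5, 0.6]
gripper_width: 0.0498
grip_force: 0.0
```

Emit:
apply_moves(deltas=[[0.3,-1.35,-0.4,0.7],[0.2,-1.35,-0.4,0.7],[0.1,-1.35,-0.4,0.7],[0,-1.35,-0.4,0.7],[-0.1,-1.35,-0.4,0.6]])

```text
t: 11.07
eef_pos: [0.4021, 0.0296, 0.2589]
ee_rot: [3.141, -0.01, 0.0]
wrist_force: [-0.2, -0.6, -0.3]
gripper_width: 0.05
grip_force: 0.0
```

Emit:
apply_moves(deltas=[[0,0,0,0],[0,0,0,0],[0,0,0,0],[0,0,0,0],[0,0,0,0]])

```text
t: 11.48
eef_pos: [0.4022, 0.0285, 0.2584]
ee_rot: [3.142, -0.004, -0.001]
wrist_force: [-0.3, -0.3, -0.6]
gripper_width: 0.0498
grip_force: 0.0
```

```bash
python3 - <<'E'
from h import *
s=optics.snapshot("wrist");save(s,"w3");print(pose())
for n,z in [("selector_base",.03),("selector_pointer",.06)]+[(b,.022) for b in("board_navy","board_beige","board_rust")]+[("weight_blue",.036),("weight_yellow",.036)]+[("slot_%s_in"%c,.024) for c in("red","blue","yellow")]:
  for r in masks_of(n,s)[:2]:
      if r["score"]>.3: print(n,round(r["score"],2),[int(v) for v in r["box"]],rect(s,r["region"],z))
E
```

```text
(array([0.40225083, 0.02853952, 0.25844523]), np.float64(-0.002819630949058115))
selector_base 0.71 [438, 25, 145, 185] [ 439.4 -156.5  174.9  138.2   58.2]
selector_pointer 0.95 [498, 120, 76, 48] [ 431.4 -177.7   73.1   44.9   89.8]
board_navy 0.73 [0, 2, 87, 50] [541.7 298.5  84.4  47.   89.8]
board_beige 0.33 [568, 120, 17, 19] [ 440.9 -239.9   15.8   14.   -53.5]
board_rust 0.94 [302, 1, 133, 73] [530.5 -20.3 129.3  61.   86.9]
board_rust 0.51 [140, 2, 305, 214] [468.8  61.5 291.1 217.4  84.8]
weight_blue 0.7 [348, 125, 54, 53] [420.7 -27.5  56.   55.9   1. ]
weight_yellow 0.94 [252, 126, 54, 52] [421.1  68.9  54.8  53.9 -45.2]
slot_red_in 0.81 [7, 64, 92, 72] [473.1 297.7  85.   73.1  89.8]
slot_blue_in 0.51 [21, 145, 86, 72] [390.1 297.4  84.7  76.6  89.8]
slot_yellow_in 0.67 [21, 143, 88, 70] [390.6 297.9  84.2  75.4  89.8]
```

View pics/w3.png

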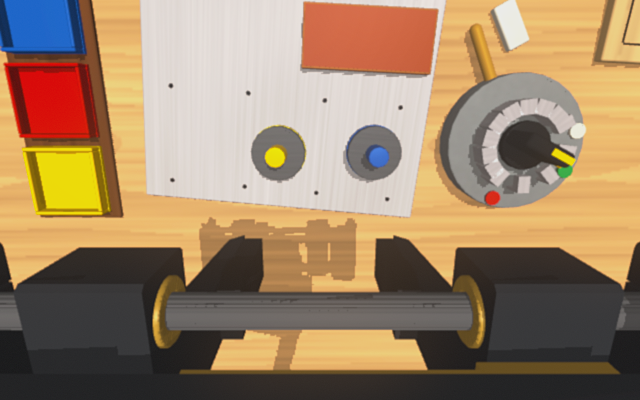

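```bash
python3 - <<'E'
from h import *
s=optics.snapshot("wrist");c=np.array([.43,-.1745])
im=cv2.cvtColor(s["image"],cv2.COLOR_RGB2HSV)
for d in(202,242,282):
    u=np.array([np.cos(np.deg2rad(d)),np.sin(np.deg2rad(d))])
    for z,r in((.088,.023),(.06,.044)): print(d,z,w2p(s,[*(c+r*u),z]).round())
for n,z in(("weight_blue",.036),("weight_yellow",.036)):
    r=masks_of(n,s)[0]; print(n,rect(s,r["region"],z))
    x,y,w,h=[int(v) for v in r["box"]]
    lo,hi=((105,180,90),(125,255,255)) if "blue" in n else ((22,150,150),(34,255,255))
    m=cv2.inRange(im[y+12:y+h-12,x+12:x+w-12],lo,hi);v,u=np.nonzero(m);print(len(u),p2w(s,u.mean()+x+12,v.mean()+y+12,.062))
# rack: whole-colour centroids
for n,lo,hi in(("red",(0,180,90),(8,255,255)),("yellow",(22,150,120),(34,255,255))):
    m=cv2.inRange(im,lo,hi);m[:,115:]=0;print(n,rect(s,m>0,.024),[cv2.boundingRect(m)])
E
```

```text
202 0.088 [559. 174.]
202 0.06 [545. 188.]
242 0.088 [574. 162.]
242 0.06 [571. 168.]
282 0.088 [580. 144.]
282 0.06 [582. 136.]
weight_blue [421.2 -28.   55.2  54.1   1.1]
0 [nan nan nan]
weight_yellow [421.5  68.7  55.6  54.9 -26.5]
335 [0.42096743 0.06973266 0.062     ]
red [472.7 297.2  83.7  74.2  89.8] [(5, 62, 95, 77)]
yellow [390.1 298.1  83.9  74.4  89.8] [(23, 146, 89, 69)]<stdin>:11: RuntimeWarning: Mean of empty slice.
  ret = ret.dtype.type(ret / rcount)
```

Emit:
apply_moves(deltas=[[0.4,-0.8,3.0,0],[0.4,-0.8,3.0,0],[0.4,-0.8,3.0,0],[0.4,-0.85,3.0,0],[0.35,-0.85,3.0,0]])

```text
t: 12.6
eef_pos: [0.4222, 0.0705, 0.1076]
ee_rot: [3.141, -0.004, 0.002]
wrist_force: [0.4, -0.1, 0.7]
gripper_width: 0.0499
grip_force: 0.0
```

```bash
python3 - <<'E'
from h import *
print(pose())
s=optics.snapshot("wrist");im=cv2.cvtColor(s["image"],cv2.COLOR_RGB2HSV)
r=masks_of("weight_yellow",s)
if r: print(r[0]["score"],r[0]["box"],rect(s,r[0]["region"],.036))
m=cv2.inRange(im,(22,150,120),(34,255,255));m[:,:150]=0
k=cv2.connectedComponentsWithStats(m)
for st,ce in zip(k[2][1:],k[3][1:]):
    if st[4]>150: print(st,p2w(s,*ce,.062))
E
```

```text
(array([0.42216673, 0.07046059, 0.10763488]), np.float64(-0.0024555308831698775))
0.74 [275.2, 171.4, 89.9, 88.8] [422.5  70.4  57.3  55.2  23.7]
[287 169  70  25 168] [0.45252308 0.06858847 0.062     ]
[ 300  205   36   42 1166] [0.42437893 0.07068186 0.062     ]
```

Emit:
apply_moves(deltas=[[0,0,1.3,0],[0,0,1.3,0],[0,0,1.2,0],[0,0,1.2,0],[0,0,1.1,0]])

```text
t: 13.12
eef_pos: [0.4231, 0.0696, 0.0489]
ee_rot: [3.141, -0.004, 0.003]
wrist_force: [0.4, 0.1, -0.3]
gripper_width: 0.0499
grip_force: 0.0
```

Emit:
apply_moves(deltas=[[0,0,0,0],[0,0,0,0],[0,0,0,0],[0,0,0,0],[0,0,0,0]], jaw=0)

```text
t: 13.53
eef_pos: [0.4227, 0.07, 0.0488]
ee_rot: [-3.142, 0.004, -0.003]
wrist_force: [-0.2, -0.7, 5.0]
gripper_width: 0.019
grip_force: 30.2
```

Emit:
apply_moves(deltas=[[0,0,0,0],[0,0,-0.5,0],[0,0,-1.0,0],[0,0,-1.5,0],[0,0,-2.0,0]])

```text
t: 13.95
eef_pos: [0.4202, 0.0702, 0.0975]
ee_rot: [-3.141, 0.004, 0.006]
wrist_force: [0.9, 0.4, -3.7]
gripper_width: 0.0192
grip_force: 30.0
```

```bash
python3 - <<'E'
from h import *
print(pose());plan(.390,.302,.097,0,vm=3)
E
```

```text
(array([0.42015969, 0.0702117 , 0.09748178]), np.float64(-0.0023957580132278567))
[[-0.31, -2.32, 0.0, -0.0], [-0.31, -2.32, 0.01, -0.0], [-0.31, -2.32, 0.0, -0.0], [-0.31, -2.32, 0.01, -0.0], [-0.31, -2.32, 0.0, -0.0]]
[[-0.3, -2.31, 0.01, -0.0], [-0.31, -2.32, 0.0, -0.0], [-0.3, -2.31, 0.01, -0.0], [-0.31, -2.32, 0.0, -0.0], [-0.3, -2.31, 0.01, -0.0]]
```

Emit:
apply_moves(deltas=[[-0.3,-2.3,0,0],[-0.3,-2.3,0,0],[-0.3,-2.3,0,0],[-0.3,-2.3,0,0],[-0.3,-2.3,0,0]])

```text
t: 14.37
eef_pos: [0.4065, 0.186, 0.0982]
ee_rot: [3.141, -0.004, -0.001]
wrist_force: [0.2, 0.3, -3.4]
gripper_width: 0.019
grip_force: 30.0
```

Emit:
apply_moves(deltas=[[-0.3,-2.3,0,0],[-0.3,-2.3,0,0],[-0.3,-2.3,0,0],[-0.3,-2.3,0,0],[-0.3,-2.3,0,0]])

```text
t: 14.78
eef_pos: [0.3916, 0.3011, 0.0981]
ee_rot: [3.141, -0.004, -0.001]
wrist_force: [-0.5, 0.3, -3.5]
gripper_width: 0.0191
grip_force: 30.0
```

Emit:
apply_moves(deltas=[[0,0,0,0],[0,0,0,0],[0,0,0,0],[0,0,0,0],[0,0,0,0]])

```text
t: 15.2
eef_pos: [0.3925, 0.2992, 0.0977]
ee_rot: [3.141, -0.006, -0.001]
wrist_force: [-0.6, -0.0, -3.8]
gripper_width: 0.019
grip_force: 30.0
```

```bash
python3 - <<'E'
from h import *
s=optics.snapshot("wrist");save(s,"w4");print(pose())
im=cv2.cvtColor(s["image"],cv2.COLOR_RGB2HSV)
for n,lo,hi in(("red",(0,180,90),(8,255,255)),("yellow",(22,150,120),(34,255,255)),("blue",(105,180,90),(125,255,255))):
    m=cv2.inRange(im,lo,hi)
    if m.any(): print(n,rect(s,m>0,.024),cv2.boundingRect(m))
E
```

```text
(array([0.39256635, 0.29931749, 0.0977451 ]), np.float64(-0.0037531917699192346))
red [472.3 303.7  73.6  73.5  89.7] (242, 8, 136, 138)
yellow [397.4 303.   76.1  61.9 -89.4] (233, 158, 143, 171)
```

View pics/w4.png

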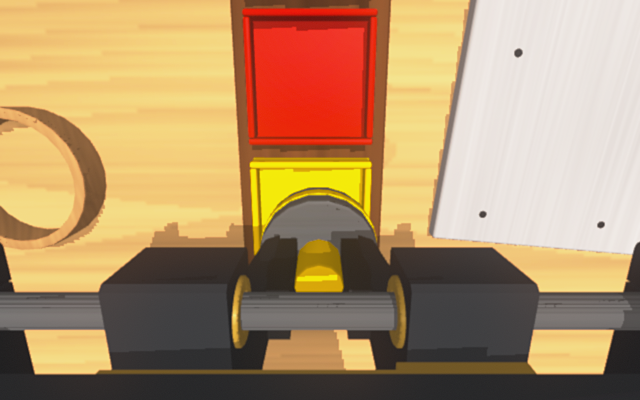

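Emit:
apply_moves(deltas=[[-0.1,-0.35,0.5,0],[0,0,1.2,0],[0,0,1.2,0],[0,0,1.2,0],[0,0,0.8,0]])

```text
t: 15.67
eef_pos: [0.3914, 0.3033, 0.0477]
ee_rot: [3.141, -0.005, -0.0]
wrist_force: [12.9, -3.1, 27.0]
gripper_width: 0.0191
grip_force: 30.0
```

Emit:
apply_moves(deltas=[[0,0,0.1,0],[0,0,0.1,0],[0,0,0,0],[0,0,0,0],[0,0,0,0]])

```text
t: 16.08
eef_pos: [0.3922, 0.3036, 0.0474]
ee_rot: [-3.142, 0.004, -0.002]
wrist_force: [1.1, -3.8, 5.0]
gripper_width: 0.0192
grip_force: 30.0
```

Emit:
apply_moves(deltas=[[0,0,0,0],[0,0,0,0],[0,0,0,0],[0,0,0,0],[0,0,0,0]], jaw=5)

```text
t: 16.5
eef_pos: [0.3912, 0.3037, 0.0466]
ee_rot: [-3.141, 0.004, 0.001]
wrist_force: [-0.9, -0.0, -0.6]
gripper_width: 0.0491
grip_force: 0.0
```

Emit:
apply_moves(deltas=[[0,0,-2.2,0],[0,0,-2.2,0],[0,0,-2.2,0],[0,0,-2.2,0],[0,0,-2.2,0]])

```text
t: 16.92
eef_pos: [0.3911, 0.3036, 0.1576]
ee_rot: [-3.142, 0.004, 0.001]
wrist_force: [0.9, 0.1, 1.0]
gripper_width: 0.05
grip_force: 0.0
```

Emit:
apply_moves(deltas=[[0.3,3.3,0.3,0],[0.3,3.3,0.3,0],[0.3,3.3,0.3,0],[0.3,3.3,0.3,0],[0.3,3.3,0.3,0]])

```text
t: 17.33
eef_pos: [0.4058, 0.1374, 0.1417]
ee_rot: [-3.141, 0.003, -0.001]
wrist_force: [0.6, 0.1, -0.4]
gripper_width: 0.0497
grip_force: 0.0
```

Emit:
apply_moves(deltas=[[0.3,3.3,0.5,0],[0.3,3.3,0.5,0],[0.3,3.3,0.5,0],[0.3,3.3,0.5,0],[0.3,3.3,0.5,0]])

```text
t: 17.75
eef_pos: [0.4205, -0.0279, 0.1166]
ee_rot: [-3.142, 0.004, -0.001]
wrist_force: [0.3, 0.7, -0.9]
gripper_width: 0.0497
grip_force: 0.0
```

```bash
python3 - <<'E'
from h import *
s=optics.snapshot("wrist");save(s,"w5");print(pose())
im=cv2.cvtColor(s["image"],cv2.COLOR_RGB2HSV)
for n,z in(("weight_blue",.036),("board_rust",.022)):
  for r in masks_of(n,s)[:1]: print(n,r["score"],r["box"],rect(s,r["region"],z))
m=cv2.inRange(im,(105,150,90),(125,255,255));k=cv2.connectedComponentsWithStats(m)
for st,ce in zip(k[2][1:],k[3][1:]):
    if st[4]>150: print(st,p2w(s,*ce,.062))
s=optics.snapshot("side")
for r in masks_of("weight_yellow",s)[:1]: print("yellow",r["score"],r["box"],rect(s,r["region"],.04))
E
```

```text
(array([ 0.42131829, -0.03266423,  0.11626211]), np.float64(-0.00487915955123409))
weight_blue 0.61 [273.5, 214.9, 81.1, 75.8] [390.4 -23.9  54.3  53.7  89.8]
board_rust 0.62 [201.4, 2.6, 213.8, 87.2] [523.6 -20.2 129.9  49.2  88.2]
[303 263  28  29 617] [ 0.38617028 -0.02679907  0.062     ]
yellow 0.66 [334.5, 362.4, 27.8, 35.1] [387.5 307.5  58.3  54.6 -72.9]
```

Emit:
apply_moves(deltas=[[-0.8,-0.1,0,0],[-0.8,-0.1,0,0],[-0.8,-0.1,0,0],[-0.8,0,0,0],[0,0,0,0]])

```text
t: 18.42
eef_pos: [0.3867, -0.0224, 0.1164]
ee_rot: [-3.141, 0.002, 0.002]
wrist_force: [-0.1, 0.4, -0.3]
gripper_width: 0.0499
grip_force: 0.0
```

Emit:
apply_moves(deltas=[[0,0,0,0],[0,0,0,0],[0,0,0,0],[0,0,0,0],[0,0,0,0]])

```text
t: 18.83
eef_pos: [0.3889, -0.0235, 0.1167]
ee_rot: [-3.142, 0.004, -0.0]
wrist_force: [0.3, 0.6, 0.2]
gripper_width: 0.05
grip_force: 0.0
```

```bash
python3 - <<'E'
from h import *
s=optics.snapshot("wrist");save(s,"w5");print(pose())
im=cv2.cvtColor(s["image"],cv2.COLOR_RGB2HSV)
for n,z in(("weight_blue",.036),):
  for r in masks_of(n,s)[:1]: print(n,r["score"],r["box"],rect(s,r["region"],z))
m=cv2.inRange(im,(105,150,90),(125,255,255));k=cv2.connectedComponentsWithStats(m)
for st,ce in zip(k[2][1:],k[3][1:]):
    if st[4]>150: print(st,p2w(s,*ce,.062))
E
```

```text
(array([ 0.38879045, -0.02343623,  0.11669713]), np.float64(-0.0025165683450913247))
weight_blue 0.76 [280.1, 172.5, 80.5, 86.8] [385.3 -23.7  58.3  53.1   1.5]
[304 217  33  31 797] [ 0.38411599 -0.02433616  0.062     ]
```

Emit:
apply_moves(deltas=[[-0.3,0,1.5,0],[0,0,1.5,0],[0,0,1.5,0],[0,0,1.4,0],[0,0,0.95,0]])

```text
t: 19.35
eef_pos: [0.3851, -0.0232, 0.047]
ee_rot: [-3.141, 0.004, 0.002]
wrist_force: [0.2, -0.4, -0.1]
gripper_width: 0.0499
grip_force: 0.0
```

Emit:
apply_moves(deltas=[[0,0,0,0],[0,0,0,0],[0,0,0,0],[0,0,0,0],[0,0,0,0]], jaw=0)

```text
t: 19.77
eef_pos: [0.3864, -0.0238, 0.049]
ee_rot: [3.141, -0.003, 0.003]
wrist_force: [1.5, 1.6, -4.2]
gripper_width: 0.0191
grip_force: 30.2
```

Emit:
apply_moves(deltas=[[0,0,0,0],[0,0,-0.5,0],[0,0,-1.0,0],[0,0,-1.5,0],[0,0,-2.0,0]])

```text
t: 20.18
eef_pos: [0.3836, -0.0225, 0.0975]
ee_rot: [-3.14, 0.004, 0.007]
wrist_force: [1.0, 0.3, -5.8]
gripper_width: 0.0188
grip_force: 30.0
```

```bash
python3 - <<'E'
from h import *
print(pose());plan(.5545,.3035,.097,0,vm=3)
E
```

```text
(array([ 0.38363105, -0.02254398,  0.09751324]), np.float64(-0.0025904482016744067))
[[1.13, -2.18, 0.0, -0.0], [1.13, -2.18, 0.0, -0.0], [1.13, -2.18, 0.0, -0.0], [1.13, -2.18, 0.0, -0.0], [1.13, -2.18, 0.0, -0.0]]
[[1.14, -2.17, 0.01, -0.0], [1.13, -2.18, 0.0, -0.0], [1.14, -2.17, 0.01, -0.0], [1.13, -2.18, 0.0, -0.0], [1.14, -2.17, 0.01, -0.0]]
[[1.13, -2.18, 0.0, -0.0], [1.14, -2.17, 0.01, -0.0], [1.13, -2.18, 0.0, -0.0], [1.14, -2.17, 0.01, -0.0], [1.13, -2.18, 0.0, -0.0]]
```

Emit:
apply_moves(deltas=[[1.1,-2.2,0,0],[1.1,-2.2,0,0],[1.1,-2.2,0,0],[1.1,-2.2,0,0],[1.1,-2.2,0,0]])

```text
t: 20.6
eef_pos: [0.4404, 0.0878, 0.098]
ee_rot: [-3.141, 0.004, 0.002]
wrist_force: [1.0, 0.5, -4.7]
gripper_width: 0.0189
grip_force: 30.0
```

Emit:
apply_moves(deltas=[[1.1,-2.2,0,0],[1.1,-2.2,0,0],[1.1,-2.2,0,0],[1.1,-2.2,0,0],[1.1,-2.2,0,0]])

```text
t: 21.02
eef_pos: [0.4954, 0.1975, 0.0977]
ee_rot: [3.141, -0.004, -0.004]
wrist_force: [0.3, 0.2, -4.5]
gripper_width: 0.0194
grip_force: 30.0
```

Emit:
apply_moves(deltas=[[1.1,-2.2,0,0],[1.1,-2.2,0,0],[1.1,-2.2,0,0],[1.1,-2.2,0,0],[1.1,-2.0,0,0]])

```text
t: 21.43
eef_pos: [0.5506, 0.3054, 0.0974]
ee_rot: [3.141, -0.003, -0.004]
wrist_force: [-0.1, -0.7, -4.8]
gripper_width: 0.019
grip_force: 30.0
```

Emit:
apply_moves(deltas=[[0.4,0,0,0],[0,0,0,0],[0,0,0,0],[0,0,0,0],[0,0,0,0]])

```text
t: 21.85
eef_pos: [0.5547, 0.3032, 0.0979]
ee_rot: [3.141, -0.005, -0.002]
wrist_force: [-0.1, -0.1, -5.8]
gripper_width: 0.0193
grip_force: 30.0
```

```bash
python3 - <<'E'
from h import *
s=optics.snapshot("wrist");save(s,"w6");print(pose())
im=cv2.cvtColor(s["image"],cv2.COLOR_RGB2HSV)
m=cv2.inRange(im,(105,150,90),(125,255,255));m[:,:200]=0;m[:,440:]=0
k=cv2.connectedComponentsWithStats(m)
for i,(st,ce) in enumerate(zip(k[2],k[3])):
    if i and st[4]>150: print(st,rect(s,k[1]==i,.024))
s=optics.snapshot("side");save(s,"s6")
E
```

```text
(array([0.55489337, 0.30335743, 0.09808472]), np.float64(-0.003353658174411611))
[ 258  152  121   88 6193] [565.9 303.4  72.4  55.3  89.8]
[ 295  244   48   48 1928] [ 5.181e+02  3.033e+02  3.340e+01  3.110e+01 -2.000e-01]
```

View pics/w6.png

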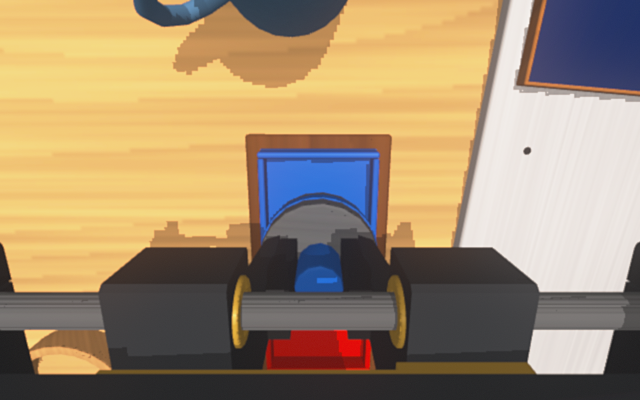

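Emit:
apply_moves(deltas=[[0.05,0,0.5,0],[0,0,1.2,0],[0,0,1.2,0],[0,0,1.2,0],[0,0,0.8,0]])

```text
t: 22.37
eef_pos: [0.5553, 0.3038, 0.0469]
ee_rot: [3.141, -0.004, -0.002]
wrist_force: [-8.8, -8.9, 32.7]
gripper_width: 0.0191
grip_force: 30.0
```

Emit:
apply_moves(deltas=[[0,0,0.1,0],[0,0,0.1,0],[0,0,0,0],[0,0,0,0],[0,0,0,0]])

```text
t: 22.78
eef_pos: [0.5557, 0.3043, 0.0469]
ee_rot: [-3.141, 0.004, 0.001]
wrist_force: [-0.4, -0.4, -5.2]
gripper_width: 0.0188
grip_force: 30.0
```

Emit:
apply_moves(deltas=[[0,0,0,0],[0,0,0,0],[0,0,0,0],[0,0,0,0],[0,0,0,0]], jaw=5)

```text
t: 23.2
eef_pos: [0.5564, 0.3044, 0.0478]
ee_rot: [-3.141, 0.004, -0.002]
wrist_force: [-0.4, 0.7, 0.9]
gripper_width: 0.0491
grip_force: 0.0
```

Emit:
apply_moves(deltas=[[0,0,-2.6,0],[0,0,-2.6,0],[0,0,-2.6,0],[0,0,-2.6,0],[0,0,-2.6,0]])

```text
t: 23.62
eef_pos: [0.5559, 0.3042, 0.1787]
ee_rot: [-3.141, 0.004, -0.0]
wrist_force: [0.8, -0.6, 0.4]
gripper_width: 0.0499
grip_force: 0.0
```

```bash
python3 - <<'E'
from h import *
print(pose())
s=optics.snapshot("side")
for n in("weight_yellow","weight_blue"):
  for r in masks_of(n,s)[:2]: print(n,r["score"],r["box"],rect(s,r["region"],.04))
for n in("board_navy","board_beige","board_rust"):
  for r in masks_of(n,s)[:1]: print(n,r["score"],r["box"],rect(s,r["region"],.022))
cv2.imwrite("pics/s7.png",cv2.resize(s["image"][180:400,160:460,::-1],(800,587),interpolation=cv2.INTER_CUBIC))
a=plan(.615,.116,.24,85)
E
```

```text
(array([0.5558749 , 0.30418953, 0.17869106]), np.float64(-0.002506092744004076))
weight_yellow 0.69 [334.5, 365.1, 29.2, 30.1] [388.7 307.5  58.   54.5  60.9]
weight_blue 0.17 [334.0, 363.0, 27.2, 33.9] [388.2 307.8  58.3  52.7 -72.9]
board_beige 0.31 [333.0, 363.8, 32.1, 31.9] [388.5 301.9  59.8  54.1 -74.1]
[[0.3, 0.94, -0.32, -0.71], [0.23, 0.96, -0.32, -0.71], [0.16, 0.97, -0.32, -0.71], [0.09, 0.98, -0.32, -0.71], [0.01, 0.99, -0.32, -0.71]]
[[-0.06, 0.98, -0.32, -0.71], [-0.13, 0.98, -0.32, -0.71], [-0.21, 0.96, -0.32, -0.71], [-0.28, 0.95, -0.32, -0.71], [-0.35, 0.92, -0.32, -0.71]]
[[-0.41, 0.9, -0.32, -0.71], [-0.48, 0.86, -0.32, -0.71], [-0.54, 0.83, -0.32, -0.71], [-0.6, 0.78, -0.32, -0.71], [-0.66, 0.74, -0.32, -0.71]]
[[-0.71, 0.68, -0.32, -0.71], [-0.76, 0.63, -0.32, -0.71], [-0.8, 0.57, -0.32, -0.71], [-0.85, 0.51, -0.33, -0.71], [-0.88, 0.45, -0.32, -0.71]]
```

View pics/s7.png

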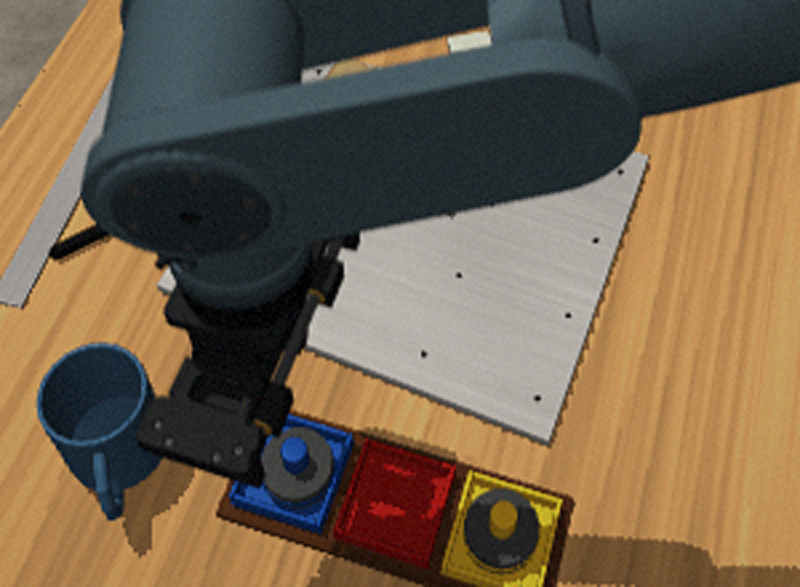

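```bash
python3 - <<'E'
from h import *
a=plan(.59,-.09,.30,85)
E
```

```text
[[0.18, 1.97, -0.62, -0.71], [0.03, 1.98, -0.62, -0.71], [-0.11, 1.97, -0.62, -0.71], [-0.26, 1.96, -0.62, -0.71], [-0.41, 1.94, -0.62, -0.71]]
[[-0.55, 1.9, -0.62, -0.71], [-0.69, 1.85, -0.62, -0.71], [-0.82, 1.8, -0.62, -0.71], [-0.96, 1.73, -0.62, -0.71], [-1.08, 1.66, -0.62, -0.71]]
[[-1.2, 1.57, -0.62, -0.71], [-1.31, 1.48, -0.62, -0.71], [-1.42, 1.38, -0.62, -0.71], [-1.52, 1.26, -0.62, -0.71], [-1.61, 1.15, -0.62, -0.71]]
[[-1.69, 1.03, -0.62, -0.71], [-1.76, 0.9, -0.62, -0.71], [-1.82, 0.76, -0.62, -0.71], [-1.88, 0.63, -0.63, -0.71], [-1.91, 0.48, -0.62, -0.71]]
```

Emit:
apply_moves(deltas=[[0.2,2.0,-0.6,-0.71],[0,2.0,-0.6,-0.71],[-0.1,2.0,-0.6,-0.71],[-0.3,2.0,-0.6,-0.71],[-0.4,1.9,-0.6,-0.71]], jaw=8.8)

```text
t: 24.33
eef_pos: [0.5633, 0.2037, 0.2054]
ee_rot: [-3.087, -0.583, 0.006]
wrist_force: [0.1, -0.4, -0.4]
gripper_width: 0.0811
grip_force: 0.0
```

Emit:
apply_moves(deltas=[[-0.55,1.9,-0.6,-0.71],[-0.7,1.85,-0.6,-0.71],[-0.8,1.8,-0.6,-0.71],[-0.95,1.75,-0.6,-0.71],[-1.1,1.65,-0.6,-0.71]])

```text
t: 24.75
eef_pos: [0.5723, 0.1052, 0.2355]
ee_rot: [-2.925, -1.142, 0.005]
wrist_force: [-0.1, 0.7, -0.6]
gripper_width: 0.0882
grip_force: 0.0
```

Emit:
apply_moves(deltas=[[-1.2,1.55,-0.6,-0.71],[-1.3,1.5,-0.6,-0.71],[-1.4,1.4,-0.6,-0.71],[-1.5,1.25,-0.6,-0.71],[-1.6,1.15,-0.6,-0.71]])

```text
t: 25.17
eef_pos: [0.5816, 0.0073, 0.2655]
ee_rot: [-2.663, -1.663, 0.004]
wrist_force: [0.5, -0.6, 0.4]
gripper_width: 0.0883
grip_force: 0.0
```

Emit:
apply_moves(deltas=[[-1.7,1.0,-0.6,-0.71],[-1.75,0.9,-0.6,-0.71],[-1.8,0.75,-0.6,-0.71],[-1.9,0.65,-0.6,-0.71],[-1.9,0.5,-0.6,-0.71]])

```text
t: 25.58
eef_pos: [0.5904, -0.0909, 0.2954]
ee_rot: [-2.309, -2.126, 0.002]
wrist_force: [-0.1, 0.0, -0.6]
gripper_width: 0.0879
grip_force: 0.0
```

Emit:
apply_moves(deltas=[[0,0,0,0],[0,0,0,0],[0,0,0,0],[0,0,0,0],[0,0,0,0]])

```text
t: 26.0
eef_pos: [0.5907, -0.089, 0.2965]
ee_rot: [-2.314, -2.123, 0.001]
wrist_force: [0.3, 0.1, 0.0]
gripper_width: 0.0878
grip_force: 0.0
```

```bash
python3 - <<'E'
from h import *
s=optics.snapshot("wrist");save(s,"w8");print(pose())
for n,z in [(b,.022) for b in("board_navy","board_beige","board_rust")]+[("selector_base",.03),("pad",.012)]:
  for r in masks_of(n,s)[:2]:
      if r["score"]>.3: print(n,round(r["score"],2),[int(v) for v in r["box"]],rect(s,r["region"],z))
E
```

```text
(array([ 0.59084221, -0.08905365,  0.29669936]), np.float64(1.4852336971042324))
board_navy 0.6 [336, 0, 53, 27] [651.4  64.4  59.4  26.9  -4.9]
board_beige 0.69 [331, 43, 65, 123] [643.2 -29.3 129.3  60.1  79.8]
board_beige 0.68 [274, 286, 120, 73] [ 590.9 -333.   165.2   42.1   -3.7]
board_rust 0.95 [230, 45, 54, 118] [531.  -20.2 129.7  61.9  86.5]
board_rust 0.32 [166, 227, 37, 24] [ 415.3 -167.    50.2   20.1   17.4]
selector_base 0.59 [139, 184, 147, 107] [ 448.4 -156.   155.8  149.4  -24.9]
pad 0.69 [272, 284, 123, 72] [ 591.5 -340.9  168.6   40.9   -3.2]
```

View pics/w8.png

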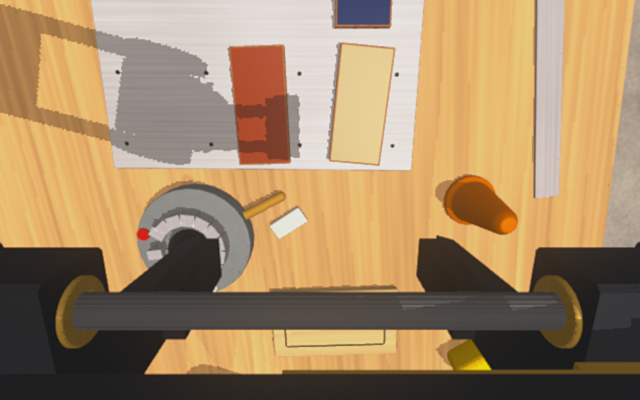

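```bash
python3 - <<'E'
from h import *
a=plan(.51,-.31,.27,-3.5)
E
```

```text
[[-1.13, -0.31, 0.14, 0.74], [-1.15, -0.22, 0.14, 0.74], [-1.17, -0.13, 0.14, 0.74], [-1.17, -0.04, 0.14, 0.74], [-1.17, 0.05, 0.14, 0.74]]
[[-1.17, 0.14, 0.14, 0.74], [-1.15, 0.23, 0.13, 0.74], [-1.13, 0.32, 0.14, 0.74], [-1.1, 0.41, 0.13, 0.74], [-1.07, 0.49, 0.14, 0.74]]
[[-1.02, 0.57, 0.13, 0.74], [-0.98, 0.65, 0.14, 0.74], [-0.92, 0.72, 0.13, 0.74], [-0.87, 0.79, 0.14, 0.74], [-0.8, 0.86, 0.13, 0.74]]
[[-0.73, 0.92, 0.14, 0.74], [-0.66, 0.97, 0.13, 0.74], [-0.59, 1.02, 0.14, 0.74], [-0.5, 1.06, 0.13, 0.74], [-0.42, 1.09, 0.14, 0.74]]
```

Emit:
apply_moves(deltas=[[-1.1,-0.3,0.1,0.74],[-1.1,-0.2,0.1,0.74],[-1.2,-0.1,0.1,0.74],[-1.2,0,0.1,0.74],[-1.2,0,0.1,0.74]])

```text
t: 26.72
eef_pos: [0.571, -0.1456, 0.2923]
ee_rot: [2.684, 1.633, 0.0]
wrist_force: [-0.3, -0.5, 0.4]
gripper_width: 0.088
grip_force: 0.0
```

Emit:
apply_moves(deltas=[[-1.2,0.1,0.1,0.74],[-1.1,0.2,0.1,0.74],[-1.1,0.3,0.1,0.74],[-1.1,0.4,0.1,0.74],[-1.1,0.5,0.1,0.74]])

```text
t: 27.13
eef_pos: [0.5499, -0.2001, 0.2873]
ee_rot: [2.948, 1.086, 0.0]
wrist_force: [-0.7, 0.4, -0.5]
gripper_width: 0.0884
grip_force: 0.0
```

Emit:
apply_moves(deltas=[[-1.0,0.6,0.1,0.74],[-1.0,0.6,0.1,0.74],[-0.9,0.7,0.1,0.74],[-0.9,0.8,0.1,0.74],[-0.8,0.9,0.1,0.74]])

```text
t: 27.55
eef_pos: [0.5295, -0.2553, 0.2822]
ee_rot: [3.102, 0.498, 0.0]
wrist_force: [-1.0, -0.1, -0.4]
gripper_width: 0.0882
grip_force: 0.0
```

Emit:
apply_moves(deltas=[[-0.7,0.9,0.1,0.74],[-0.7,1.0,0.1,0.74],[-0.6,1.0,0.1,0.74],[-0.5,1.1,0.1,0.74],[-0.4,1.1,0.1,0.74]])

```text
t: 27.97
eef_pos: [0.5093, -0.3108, 0.2773]
ee_rot: [3.14, -0.109, 0.0]
wrist_force: [0.3, -0.2, 0.0]
gripper_width: 0.088
grip_force: 0.0
```

Emit:
apply_moves(deltas=[[0,0,0,0],[0,0,0,0],[0,0,0,0],[0,0,0,0],[0,0,0,0]])

```text
t: 28.38
eef_pos: [0.5098, -0.3096, 0.2774]
ee_rot: [3.14, -0.1, 0.0]
wrist_force: [0.3, 0.1, -0.4]
gripper_width: 0.0878
grip_force: 0.0
```

```bash
python3 - <<'E'
from h import *
s=optics.snapshot("wrist");save(s,"w9");print(pose())
for r in masks_of("pad",s)[:1]:
    print(round(r["score"],2),[int(v) for v in r["box"]],rect(s,r["region"],.012))
    g=cv2.cvtColor(s["image"],cv2.COLOR_RGB2GRAY)
    reg=cv2.erode(r["region"].astype(np.uint8),np.ones((7,7)))
    d=((g<cv2.medianBlur(g,21).astype(int)-30)&(reg>0)); k=cv2.connectedComponentsWithStats(d.astype(np.uint8),connectivity=8)
    i=1+np.argmax(k[2][1:,4]);print(k[2][i],rect(s,k[1]==i,.012))
E
```

```text
(array([ 0.50975463, -0.30970878,  0.27731318]), np.float64(-0.06374317143134804))
```

View pics/w9.png

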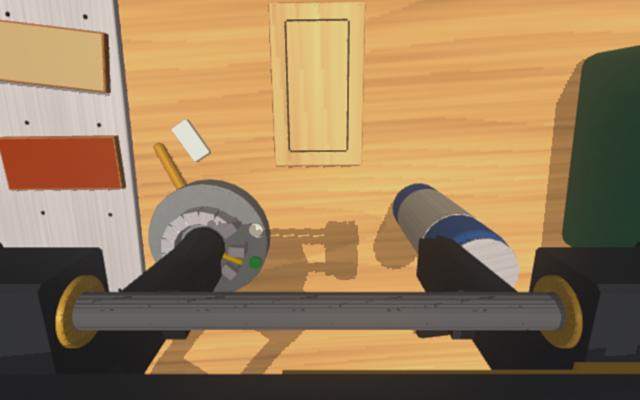

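```bash
python3 - <<'E'
from h import *
s=optics.snapshot("wrist")
g=cv2.cvtColor(s["image"],cv2.COLOR_RGB2GRAY)
d=g<110; m=np.zeros_like(d); m[10:160,280:356]=d[10:160,280:356]
k=cv2.connectedComponentsWithStats(m.astype(np.uint8),connectivity=8);i=1+np.argmax(k[2][1:,4])
print(k[2][i],rect(s,m,.012),rect(s,cv2.dilate((k[1]==i).astype(np.uint8),np.ones((1,1)))>0,.012))
for uv in[(287,20),(349,20),(348,152),(289,151)]: print(p2w(s,*uv,.012).round(4))
E
```

```text
[284  22   6 128 172] [ 595.1 -280.6  131.6    1.6   -3.1] [ 595.1 -280.6  131.6    1.6   -3.1]
[ 0.6625 -0.2868  0.012 ]
[ 0.6584 -0.351   0.012 ]
[ 0.5217 -0.3441  0.012 ]
[ 0.5271 -0.2773  0.012 ]
```

```bash
python3 - <<'E'
from h import *
s=optics.snapshot("wrist")
g=cv2.cvtColor(s["image"],cv2.COLOR_RGB2GRAY)
bh=cv2.morphologyEx(g,cv2.MORPH_BLACKHAT,np.ones((9,9)))
m=np.zeros_like(g); m[8:160,280:356]=(bh[8:160,280:356]>45)
k=cv2.connectedComponentsWithStats(m,connectivity=8)
for i in range(1,k[0]):
    if k[2][i,4]>15: print(k[2][i],rect(s,k[1]==i,.012))
v,u=np.nonzero(m);P=np.array([p2w(s,a,b,.012)[:2] for a,b in zip(u,v)]);(c,wh,t)=cv2.minAreaRect((P*1000).astype(np.float32));print(c,wh,t,pose())
E
```

```text
[284  18  66 134 832] [ 593.6 -313.5  137.7   68.5   -3.3]
(593.5704956054688, -313.48907470703125) (68.47953033447266, 137.73626708984375) 86.67693328857422 (array([ 0.50965311, -0.30997134,  0.27727507]), np.float64(-0.06445152736138791))
```

```bash
python3 - <<'E'
from h import *
a=plan(.531,-.0205,.11,86.5)
E
```

```text
[[0.01, -1.45, 0.84, -0.75], [0.13, -1.45, 0.84, -0.75], [0.24, -1.43, 0.84, -0.75], [0.35, -1.41, 0.84, -0.75], [0.46, -1.38, 0.84, -0.75]]
[[0.57, -1.34, 0.84, -0.75], [0.67, -1.29, 0.83, -0.75], [0.77, -1.23, 0.84, -0.75], [0.86, -1.17, 0.83, -0.75], [0.95, -1.09, 0.84, -0.75]]
[[1.04, -1.02, 0.83, -0.75], [1.11, -0.93, 0.84, -0.75], [1.18, -0.84, 0.83, -0.75], [1.24, -0.75, 0.84, -0.75], [1.3, -0.64, 0.83, -0.75]]
[[1.35, -0.54, 0.84, -0.75], [1.38, -0.43, 0.83, -0.75], [1.41, -0.33, 0.84, -0.75], [1.44, -0.21, 0.83, -0.75], [1.45, -0.1, 0.84, -0.75]]
```

Emit:
apply_moves(deltas=[[0,-1.45,0.8,-0.75],[0.1,-1.45,0.8,-0.75],[0.25,-1.45,0.8,-0.75],[0.35,-1.4,0.8,-0.75],[0.45,-1.4,0.8,-0.75]])

```text
t: 29.0
eef_pos: [0.5144, -0.2369, 0.2369]
ee_rot: [3.098, 0.518, 0.0]
wrist_force: [-0.2, -0.1, 0.4]
gripper_width: 0.088
grip_force: 0.0
```

Emit:
apply_moves(deltas=[[0.55,-1.35,0.8,-0.75],[0.65,-1.3,0.8,-0.75],[0.75,-1.25,0.8,-0.75],[0.85,-1.15,0.8,-0.75],[0.95,-1.1,0.8,-0.75]])

```text
t: 29.42
eef_pos: [0.5191, -0.1644, 0.197]
ee_rot: [2.938, 1.113, 0.0]
wrist_force: [-0.2, -1.0, -0.5]
gripper_width: 0.088
grip_force: 0.0
```

Emit:
apply_moves(deltas=[[1.05,-1.0,0.8,-0.75],[1.1,-0.95,0.8,-0.75],[1.2,-0.85,0.8,-0.75],[1.25,-0.75,0.8,-0.75],[1.3,-0.65,0.8,-0.75]])

```text
t: 29.83
eef_pos: [0.5245, -0.0918, 0.157]
ee_rot: [2.664, 1.665, 0.0]
wrist_force: [0.5, 0.6, 0.1]
gripper_width: 0.0878
grip_force: 0.0
```

Emit:
apply_moves(deltas=[[1.35,-0.55,0.8,-0.75],[1.4,-0.45,0.8,-0.75],[1.4,-0.3,0.8,-0.75],[1.45,-0.2,0.8,-0.75],[1.45,-0.1,0.8,-0.75]])

```text
t: 30.25
eef_pos: [0.5302, -0.0192, 0.117]
ee_rot: [2.288, 2.152, 0.0]
wrist_force: [-0.8, -0.2, 0.1]
gripper_width: 0.0882
grip_force: 0.0
```

Emit:
apply_moves(deltas=[[0,0,0,0],[0,0,0,0],[0,0,0,0],[0,0,0,0],[0,0,0,0]])

```text
t: 30.67
eef_pos: [0.5306, -0.0209, 0.1179]
ee_rot: [2.294, 2.145, 0.001]
wrist_force: [0.6, -0.2, -0.2]
gripper_width: 0.0877
grip_force: 0.0
```

```bash
python3 - <<'E'
from h import *
s=optics.snapshot("wrist");save(s,"w10");print(pose())
for r in masks_of("board_rust",s)[:2]: print(round(r["score"],2),[int(v) for v in r["box"]],rect(s,r["region"],.022))
E
```

```text
(array([ 0.53047123, -0.02083927,  0.11777892]), np.float64(1.5037908970605454))
0.92 [270, 106, 90, 182] [530.5 -19.9 129.6  59.8  87.2]
```

Emit:
apply_moves(deltas=[[0.1,0,2.2,-0.1],[0,0,2.2,0],[0,0,2.2,0],[0,0,1.9,0],[0,0,1.0,0]])

```text
t: 31.18
eef_pos: [0.5289, -0.0191, 0.0202]
ee_rot: [-2.281, -2.157, 0.002]
wrist_force: [-10.0, 1.1, 59.8]
gripper_width: 0.088
grip_force: 35.2
```

Emit:
apply_moves(deltas=[[0,0,0,0],[0,0,0,0],[0,0,0,0],[0,0,0,0],[0,0,0,0]], jaw=0)

```text
t: 31.6
eef_pos: [0.5305, -0.0192, 0.0226]
ee_rot: [2.281, 2.159, 0.001]
wrist_force: [0.3, -0.3, 1.1]
gripper_width: 0.0594
grip_force: 30.0
```

Emit:
apply_moves(deltas=[[0,0,0,0],[0,0,-0.5,0],[0,0,-1.5,0],[0,0,-2.0,0],[0,0,-2.0,0]])

```text
t: 32.02
eef_pos: [0.5294, -0.0188, 0.0826]
ee_rot: [-2.28, -2.159, 0.001]
wrist_force: [0.7, 0.3, -0.6]
gripper_width: 0.0593
grip_force: 30.0
```

```bash
python3 - <<'E'
from h import *
print(pose());
s=optics.snapshot("wrist");save(s,"w11")
for r in masks_of("board_rust",s)[:2]: print(round(r["score"],2),[int(v) for v in r["box"]],rect(s,r["region"],pose()[0][2]))
a=plan(.5925,-.3135,.12,-3.3)
E
```

```text
(array([ 0.52942906, -0.01880507,  0.08259727]), np.float64(1.5159549857334027))
0.76 [242, 111, 151, 261] [531.3   7.9  74.8  58.2  86.6]
[[-1.45, 0.38, -0.17, 0.75], [-1.42, 0.49, -0.17, 0.75], [-1.37, 0.6, -0.17, 0.75], [-1.32, 0.71, -0.17, 0.75], [-1.26, 0.81, -0.17, 0.75]]
[[-1.2, 0.91, -0.17, 0.75], [-1.12, 1.0, -0.17, 0.75], [-1.04, 1.08, -0.17, 0.75], [-0.95, 1.16, -0.17, 0.75], [-0.86, 1.23, -0.17, 0.75]]
[[-0.76, 1.29, -0.17, 0.75], [-0.65, 1.35, -0.18, 0.75], [-0.55, 1.4, -0.17, 0.75], [-0.43, 1.44, -0.18, 0.75], [-0.32, 1.47, -0.17, 0.75]]
[[-0.21, 1.49, -0.18, 0.75], [-0.09, 1.5, -0.17, 0.75], [0.03, 1.5, -0.18, 0.75], [0.15, 1.49, -0.17, 0.75], [0.26, 1.47, -0.18, 0.75]]
```

Emit:
apply_moves(deltas=[[-1.45,0.4,-1.0,0.75],[-1.4,0.5,-1.0,0.75],[-1.4,0.6,-1.0,0.75],[-1.3,0.7,-0.5,0.75],[-1.25,0.8,0,0.75]])

```text
t: 32.53
eef_pos: [0.5458, -0.0929, 0.1176]
ee_rot: [2.661, 1.668, 0.001]
wrist_force: [0.0, 0.7, -1.2]
gripper_width: 0.0595
grip_force: 30.0
```

Emit:
apply_moves(deltas=[[-1.2,0.9,0,0.75],[-1.1,1.0,0,0.75],[-1.05,1.1,0,0.75],[-0.95,1.15,0,0.75],[-0.85,1.25,0,0.75]])

```text
t: 32.95
eef_pos: [0.56, -0.1661, 0.1159]
ee_rot: [-2.935, -1.116, 0.002]
wrist_force: [0.5, 0.9, -0.7]
gripper_width: 0.0593
grip_force: 30.0
```

Emit:
apply_moves(deltas=[[-0.75,1.3,0,0.75],[-0.65,1.35,0,0.75],[-0.55,1.4,0,0.75],[-0.45,1.45,0,0.75],[-0.3,1.45,0,0.75]])

```text
t: 33.37
eef_pos: [0.5751, -0.2396, 0.1158]
ee_rot: [-3.097, -0.522, 0.002]
wrist_force: [0.7, -0.8, -1.1]
gripper_width: 0.0599
grip_force: 30.0
```

Emit:
apply_moves(deltas=[[-0.2,1.5,0,0.75],[-0.1,1.5,0,0.75],[0,1.5,0,0.75],[0.15,1.5,0,0.75],[0.25,1.45,0,0.75]])

```text
t: 33.78
eef_pos: [0.5897, -0.3131, 0.1156]
ee_rot: [-3.139, 0.092, 0.002]
wrist_force: [-0.7, 0.3, -0.9]
gripper_width: 0.0596
grip_force: 30.0
```

Emit:
apply_moves(deltas=[[0,0,0.5,0],[0,0,1.0,0],[0,0,1.0,0],[0,0,1.0,0],[0,0,0,0]])

```text
t: 34.2
eef_pos: [0.5883, -0.3103, 0.0782]
ee_rot: [-3.137, 0.083, 0.008]
wrist_force: [-1.0, 0.7, -0.7]
gripper_width: 0.0597
grip_force: 30.0
```

```bash
python3 - <<'E'
from h import *
print(pose())
s=optics.snapshot("wrist");save(s,"w12")
for r in masks_of("board_rust",s)[:2]: print(round(r["score"],2),[int(v) for v in r["box"]],rect(s,r["region"],pose()[0][2]))
a=plan(.5925,-.3135,.0427,-3.3)
E
```

```text
(array([ 0.58828006, -0.31034478,  0.07820644]), np.float64(-0.05299333839860305))
0.7 [241, 114, 152, 257] [ 615.5 -311.8   74.2   57.7   -3. ]
[[0.06, 0.04, 0.76, 0.01], [0.06, 0.03, 0.76, 0.01], [0.06, 0.04, 0.77, 0.01], [0.06, 0.03, 0.76, 0.01], [0.06, 0.04, 0.77, 0.01]]
```

View pics/w12.png

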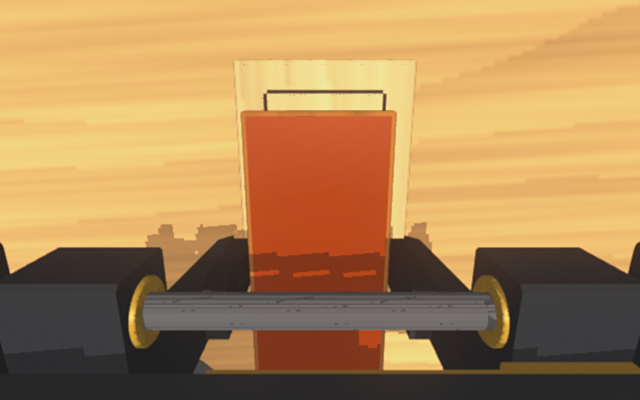

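```bash
python3 - <<'E'
from h import *
s=optics.snapshot("wrist")
g=cv2.cvtColor(s["image"],cv2.COLOR_RGB2GRAY);bh=cv2.morphologyEx(g,cv2.MORPH_BLACKHAT,np.ones((9,9)))
v,u=np.nonzero(bh[84:104,255:395]>40);print((u.min()+255,u.max()+255,np.median(v)+84))
for uv in[(264,92),(385,92),(234,60),(416,60)]: print(p2w(s,*uv,.012).round(4))
print("board front px->",[p2w(s,*uv,.082).round(4) for uv in[(243,112),(396,112)]],pose())
E
```

```text
(np.int64(262), np.int64(382), np.float64(95.0))
[ 0.664  -0.2851  0.012 ]
[ 0.6604 -0.3524  0.012 ]
[ 0.6815 -0.2703  0.012 ]
[ 0.6762 -0.3693  0.012 ]
board front px-> [array([ 0.6546, -0.287 ,  0.082 ]), array([ 0.6515, -0.3439,  0.082 ])] (array([ 0.59018347, -0.31207461,  0.08185791]), np.float64(-0.05370820585237244))
```

Emit:
apply_moves(deltas=[[0.3,0.15,1.0,0],[0,0,1.2,0],[0,0,1.2,0],[0,0,1.0,0],[0,0,0.6,0]])

```text
t: 34.77
eef_pos: [0.5919, -0.3136, 0.0295]
ee_rot: [-3.138, 0.086, 0.004]
wrist_force: [-0.4, 0.3, -1.1]
gripper_width: 0.0597
grip_force: 30.0
```

Emit:
apply_moves(deltas=[[0,0,0.3,0],[0,0,0.2,0],[0,0,0.1,0],[0,0,0,0],[0,0,0,0]])

```text
t: 35.18
eef_pos: [0.5935, -0.3147, 0.0268]
ee_rot: [3.14, -0.086, 0.001]
wrist_force: [0.4, 0.4, -1.1]
gripper_width: 0.0597
grip_force: 30.0
```

Emit:
apply_moves(deltas=[[0,0,0.15,0],[0,0,0.1,0],[0,0,0.1,0],[0,0,0,0],[0,0,0,0]])

```text
t: 35.6
eef_pos: [0.5931, -0.3144, 0.0227]
ee_rot: [-3.14, 0.086, 0.0]
wrist_force: [-0.2, -0.4, -0.4]
gripper_width: 0.0595
grip_force: 30.0
```

Emit:
apply_moves(deltas=[[0,0,0,0],[0,0,0,0],[0,0,0,0],[0,0,0,0],[0,0,0,0]], jaw=8.8)

```text
t: 36.02
eef_pos: [0.5932, -0.3144, 0.0228]
ee_rot: [3.14, -0.086, 0.0]
wrist_force: [-0.4, 0.5, 0.0]
gripper_width: 0.0878
grip_force: 0.0
```

Emit:
apply_moves(deltas=[[0,0,-1.0,0],[0,0,-2.5,0],[0,0,-2.5,0],[0,0,-2.0,0],[0,0,-2.0,0]])

```text
t: 36.43
eef_pos: [0.5934, -0.3146, 0.125]
ee_rot: [3.14, -0.086, 0.002]
wrist_force: [0.8, -0.1, 0.5]
gripper_width: 0.0881
grip_force: 0.0
```

```bash
python3 - <<'E'
from h import *
s=optics.snapshot("wrist")
print(pose())
for r in masks_of("board_rust",s)[:1]: print(round(r["score"],2),[int(v) for v in r["box"]],rect(s,r["region"],.022))
a=plan(.643,-.0295,.11,80.5)
E
```

```text
(array([ 0.59548117, -0.31607078,  0.12979868]), np.float64(-0.054647164041398966))
0.75 [276, 111, 86, 175] [ 592.9 -314.4  128.1   59.4   -3. ]
[[0.16, -1.44, 0.09, -0.7], [0.26, -1.43, 0.09, -0.7], [0.37, -1.41, 0.09, -0.7], [0.47, -1.37, 0.09, -0.7], [0.57, -1.34, 0.09, -0.7]]
[[0.67, -1.29, 0.09, -0.7], [0.76, -1.24, 0.09, -0.7], [0.85, -1.18, 0.09, -0.7], [0.93, -1.11, 0.09, -0.7], [1.01, -1.04, 0.09, -0.7]]
[[1.08, -0.97, 0.09, -0.7], [1.15, -0.89, 0.09, -0.7], [1.21, -0.8, 0.09, -0.7], [1.27, -0.71, 0.09, -0.7], [1.32, -0.61, 0.09, -0.7]]
[[1.36, -0.51, 0.09, -0.7], [1.39, -0.41, 0.09, -0.7], [1.42, -0.31, 0.09, -0.7], [1.44, -0.21, 0.09, -0.7], [1.45, -0.1, 0.1, -0.7]]
```

Emit:
apply_moves(deltas=[[0.15,-1.45,0,-0.7],[0.25,-1.45,0,-0.7],[0.35,-1.4,0,-0.7],[0.45,-1.4,0,-0.7],[0.55,-1.35,0,-0.7]])

```text
t: 36.95
eef_pos: [0.6037, -0.2413, 0.1218]
ee_rot: [-3.102, -0.493, 0.002]
wrist_force: [-0.2, 0.6, 0.2]
gripper_width: 0.0879
grip_force: 0.0
```

Emit:
apply_moves(deltas=[[0.65,-1.3,0,-0.7],[0.75,-1.25,0,-0.7],[0.85,-1.2,0,-0.7],[0.95,-1.1,0,-0.7],[1.0,-1.05,0,-0.7]])

```text
t: 37.37
eef_pos: [0.6153, -0.1694, 0.1218]
ee_rot: [-2.96, -1.05, 0.001]
wrist_force: [-0.8, 0.6, -0.2]
gripper_width: 0.0878
grip_force: 0.0
```

Emit:
apply_moves(deltas=[[1.1,-0.95,0,-0.7],[1.15,-0.9,0,-0.7],[1.2,-0.8,0,-0.7],[1.25,-0.7,0,-0.7],[1.3,-0.6,0,-0.7]])

```text
t: 37.78
eef_pos: [0.6271, -0.0982, 0.1218]
ee_rot: [-2.719, -1.572, 0.001]
wrist_force: [-0.1, 0.0, -0.4]
gripper_width: 0.0882
grip_force: 0.0
```

Emit:
apply_moves(deltas=[[1.35,-0.5,0,-0.7],[1.4,-0.4,0,-0.7],[1.4,-0.3,0,-0.7],[1.45,-0.2,0,-0.7],[1.45,-0.1,0,-0.7]])

```text
t: 38.2
eef_pos: [0.6393, -0.0269, 0.1218]
ee_rot: [-2.387, -2.041, 0.001]
wrist_force: [0.6, 0.1, -0.0]
gripper_width: 0.0879
grip_force: 0.0
```

Emit:
apply_moves(deltas=[[0,0,0,0],[0,0,0,0],[0,0,0,0],[0,0,0,0],[0,0,0,0]])

```text
t: 38.62
eef_pos: [0.6397, -0.0287, 0.1226]
ee_rot: [-2.393, -2.035, 0.0]
wrist_force: [-0.0, -1.2, 0.1]
gripper_width: 0.0881
grip_force: 0.0
```

```bash
python3 - <<'E'
from h import *
s=optics.snapshot("wrist");save(s,"w13");print(pose())
for r in masks_of("board_beige",s)[:2]: print(round(r["score"],2),[int(v) for v in r["box"]],rect(s,r["region"],.022))
E
```

```text
(array([ 0.63974575, -0.02856196,  0.12266148]), np.float64(1.409492850801685))
```

```bash
python3 - <<'E'
from h import *
s=optics.snapshot("wrist");im=cv2.cvtColor(s["image"],cv2.COLOR_RGB2HSV)
print(im[150,320],im[200,330],[tuple(im[150,c]) for c in range(200,440,30)])
m=cv2.inRange(im,(10,50,110),(30,255,255));m[290:]=0
k=cv2.connectedComponentsWithStats(m)
for i in range(1,k[0]):
    if k[2][i,4]>2000: print(k[2][i],rect(s,k[1]==i,.022))
for r in look_for("board_beige",s)[:2]: print(r)
E
```

```text
[ 19 101 149] [ 18 106 147] [(np.uint8(9), np.uint8(18), np.uint8(140)), (np.uint8(10), np.uint8(21), np.uint8(143)), (np.uint8(11), np.uint8(19), np.uint8(144)), (np.uint8(18), np.uint8(99), np.uint8(149)), (np.uint8(19), np.uint8(101), np.uint8(149)), (np.uint8(18), np.uint8(98), np.uint8(149)), (np.uint8(10), np.uint8(21), np.uint8(222)), (np.uint8(12), np.uint8(18), np.uint8(218))]
[  333     0   270   290 48732] [751.3 -16.5 194.1 193.6  80.7]
[  280   106    91   181 15435] [643.4 -29.  129.4  59.7  79.8]
{'box': [281.1, 106.9, 90.2, 182.4], 'score': 0.92}
```

Emit:
apply_moves(deltas=[[0,0.35,2.0,0.15],[0,0,2.5,0],[0,0,2.0,0],[0,0,1.5,0],[0,0,0.8,0]])

```text
t: 39.23
eef_pos: [0.6419, -0.0281, 0.0323]
ee_rot: [-2.406, -2.016, 0.003]
wrist_force: [0.5, 0.3, -0.5]
gripper_width: 0.088
grip_force: 0.0
```

Emit:
apply_moves(deltas=[[0,0,0.5,0],[0,0,0.3,0],[0,0,0.2,0],[0,0,0,0],[0,0,0,0]])

```text
t: 39.65
eef_pos: [0.644, -0.0284, 0.0256]
ee_rot: [2.406, 2.018, 0.001]
wrist_force: [0.5, 0.7, -0.0]
gripper_width: 0.0883
grip_force: 0.0
```

Emit:
apply_moves(deltas=[[0,0,0,0],[0,0,0,0],[0,0,0,0],[0,0,0,0],[0,0,0,0]], jaw=0)

```text
t: 40.07
eef_pos: [0.6434, -0.0283, 0.0249]
ee_rot: [2.407, 2.018, 0.0]
wrist_force: [-0.8, 0.2, 1.5]
gripper_width: 0.0596
grip_force: 30.0
```

Emit:
apply_moves(deltas=[[0,0,-0.5,0],[0,0,-1.5,0],[0,0,-2.5,0],[0,0,-2.5,0],[0,0,-2.5,0]])

```text
t: 40.48
eef_pos: [0.6432, -0.0282, 0.1218]
ee_rot: [2.407, 2.018, 0.0]
wrist_force: [1.0, -0.1, -1.2]
gripper_width: 0.0591
grip_force: 30.0
```

```bash
python3 - <<'E'
from h import *
print(pose())
s=optics.snapshot("wrist");z=pose()[0][2]
im=cv2.cvtColor(s["image"],cv2.COLOR_RGB2HSV)
m=cv2.inRange(im,(10,50,80),(30,255,255));m[290:]=0;m[:,:200]=0;m[:,440:]=0
v=[(c,np.nonzero(m[:,c])[0].min()) for c in range(270,370,15) if m[:,c].any()];print([(c,int(r),p2w(s,c,r,z).round(4)[:2]) for c,r in v])
a=plan(.593,-.3135,.115,-3.0)
E
```

```text
(array([ 0.64324668, -0.0282328 ,  0.12180371]), np.float64(1.3955244929836528))
[(270, 81, array([0.6397, 0.0472])), (285, 79, array([0.645, 0.047])), (300, 78, array([0.6503, 0.0464])), (315, 76, array([0.6556, 0.0461])), (330, 75, array([0.6608, 0.0455])), (345, 74, array([0.666 , 0.0449])), (360, 111, array([0.6693, 0.0316]))]
[[-1.45, -0.02, 0.07, 0.69], [-1.45, 0.09, 0.06, 0.69], [-1.44, 0.19, 0.07, 0.69], [-1.42, 0.3, 0.06, 0.69], [-1.39, 0.4, 0.07, 0.69]]
[[-1.36, 0.5, 0.06, 0.69], [-1.32, 0.59, 0.07, 0.69], [-1.27, 0.69, 0.06, 0.69], [-1.22, 0.78, 0.07, 0.69], [-1.16, 0.86, 0.06, 0.69]]
[[-1.1, 0.95, 0.07, 0.69], [-1.03, 1.02, 0.06, 0.69], [-0.95, 1.09, 0.07, 0.69], [-0.87, 1.16, 0.06, 0.69], [-0.78, 1.22, 0.07, 0.69]]
[[-0.69, 1.27, 0.06, 0.69], [-0.6, 1.32, 0.07, 0.69], [-0.5, 1.36, 0.06, 0.69], [-0.4, 1.39, 0.07, 0.69], [-0.3, 1.41, 0.06, 0.69]]
```

Emit:
apply_moves(deltas=[[-1.45,0,0,0.7],[-1.45,0.1,0,0.7],[-1.45,0.2,0,0.7],[-1.4,0.3,0,0.7],[-1.4,0.4,0,0.7]])

```text
t: 40.95
eef_pos: [0.6302, -0.1002, 0.1208]
ee_rot: [2.737, 1.541, 0.001]
wrist_force: [-0.5, 0.7, -1.5]
gripper_width: 0.0595
grip_force: 30.0
```

Emit:
apply_moves(deltas=[[-1.35,0.5,0,0.7],[-1.3,0.6,0,0.7],[-1.25,0.7,0,0.7],[-1.2,0.8,0,0.7],[-1.15,0.85,0,0.7]])

```text
t: 41.37
eef_pos: [0.617, -0.1709, 0.1207]
ee_rot: [2.972, 1.016, 0.001]
wrist_force: [0.0, 0.0, 0.0]
gripper_width: 0.0593
grip_force: 30.0
```

Emit:
apply_moves(deltas=[[-1.1,0.95,0,0.7],[-1.05,1.0,0,0.7],[-0.95,1.1,0,0.7],[-0.85,1.15,0,0.7],[-0.8,1.2,0,0.7]])

```text
t: 41.78
eef_pos: [0.6023, -0.2417, 0.1207]
ee_rot: [3.108, 0.458, 0.001]
wrist_force: [0.4, 0.4, -1.0]
gripper_width: 0.0594
grip_force: 30.0
```

Emit:
apply_moves(deltas=[[-0.7,1.25,0,0.65],[-0.6,1.3,0,0.65],[-0.5,1.35,0,0.65],[-0.4,1.4,0,0.65],[-0.3,1.4,0,0.65]])

```text
t: 42.2
eef_pos: [0.5881, -0.3123, 0.1207]
ee_rot: [3.14, -0.075, 0.001]
wrist_force: [-0.3, -0.5, -0.1]
gripper_width: 0.0594
grip_force: 30.0
```

Emit:
apply_moves(deltas=[[0,0,1.0,0],[0,0,1.5,0],[0,0,1.0,0],[0,0,0.5,0],[0,0,0,0]])

```text
t: 42.62
eef_pos: [0.5869, -0.3093, 0.0767]
ee_rot: [-3.138, 0.067, 0.006]
wrist_force: [-0.1, 0.1, -1.0]
gripper_width: 0.0595
grip_force: 30.0
```

Emit:
apply_moves(deltas=[[0,0,0,0],[0,0,0,0],[0,0,0,0],[0,0,0,0],[0,0,0,0]])

```text
t: 43.03
eef_pos: [0.5885, -0.3116, 0.0803]
ee_rot: [3.14, -0.069, 0.001]
wrist_force: [0.4, -0.2, -1.0]
gripper_width: 0.0597
grip_force: 30.0
```

```bash
python3 - <<'E'
from h import *
print(pose(),np.rad2deg(pose()[1]))
s=optics.snapshot("wrist");save(s,"w14");z=pose()[0][2]
for n in("board_beige","board_rust"):
  for r in masks_of(n,s)[:1]: print(n,round(r["score"],2),[int(v) for v in r["box"]],rect(s,r["region"],z-.003 if "beige" in n else .022))
a=plan(.593,-.3140,.035,-3.0)
E
```

```text
(array([ 0.5884521 , -0.31155013,  0.08030233]), np.float64(-0.04414038778045826)) -2.5290579258910895
board_beige 0.85 [242, 111, 153, 260] [ 614.2 -312.9   77.7   59.7   -2.6]
board_rust 0.68 [270, 99, 106, 11] [ 654.6 -317.3   59.4    6.1   86.8]
[[0.1, 0.05, 0.9, 0.02], [0.1, 0.04, 0.9, 0.02], [0.1, 0.04, 0.9, 0.02], [0.09, 0.05, 0.9, 0.02], [0.1, 0.04, 0.9, 0.02]]
```

Emit:
apply_moves(deltas=[[0.2,0.1,1.0,0.1],[0.2,0.1,1.2,0],[0.05,0.05,1.0,0],[0,0,0.6,0],[0,0,0.3,0]])

```text
t: 43.6
eef_pos: [0.5913, -0.3133, 0.0361]
ee_rot: [-3.138, 0.086, 0.005]
wrist_force: [0.8, -0.3, -1.5]
gripper_width: 0.0596
grip_force: 30.0
```

Emit:
apply_moves(deltas=[[0,0,0.2,0],[0,0,0.2,0],[0,0,0,0],[0,0,0,0],[0,0,0,0]])

```text
t: 44.02
eef_pos: [0.5928, -0.3144, 0.0351]
ee_rot: [3.14, -0.086, 0.001]
wrist_force: [0.8, -0.6, -0.1]
gripper_width: 0.0594
grip_force: 30.0
```

Emit:
apply_moves(deltas=[[0,0,0,0],[0,0,0,0],[0,0,0,0],[0,0,0,0],[0,0,0,0]], jaw=8.8)

```text
t: 44.43
eef_pos: [0.5926, -0.3142, 0.0348]
ee_rot: [3.14, -0.086, 0.0]
wrist_force: [-0.1, -0.2, 0.0]
gripper_width: 0.0876
grip_force: 0.0
```

Emit:
apply_moves(deltas=[[0,0,-1.0,0],[0,0,-2.5,0],[0,0,-2.5,0],[0,0,-2.0,0],[0,0,-1.0,0]])

```text
t: 44.85
eef_pos: [0.594, -0.3152, 0.1289]
ee_rot: [3.137, -0.086, 0.007]
wrist_force: [0.4, -0.7, 1.0]
gripper_width: 0.0881
grip_force: 0.0
```

```bash
python3 - <<'E'
from h import *
s=optics.snapshot("wrist")
print(pose())
for n in("board_beige","board_rust"):
  for r in masks_of(n,s)[:1]: print(n,round(r["score"],2),[int(v) for v in r["box"]],rect(s,r["region"],.032))
a=plan(.653,.115,.12,85)
E
```

```text
(array([ 0.59447446, -0.31558932,  0.12995835]), np.float64(-0.05466408480873346))
board_beige 0.69 [274, 112, 89, 180] [ 592.4 -314.5  129.7   60.5   -3.2]
[[0.18, -2.16, 0.03, -0.73], [0.35, -2.14, 0.03, -0.73], [0.51, -2.11, 0.03, -0.73], [0.67, -2.06, 0.03, -0.73], [0.82, -2.01, 0.03, -0.73]]
[[0.98, -1.94, 0.03, -0.73], [1.12, -1.86, 0.03, -0.73], [1.26, -1.76, 0.03, -0.73], [1.39, -1.66, 0.03, -0.73], [1.51, -1.55, 0.03, -0.73]]
[[1.63, -1.43, 0.03, -0.73], [1.73, -1.31, 0.03, -0.73], [1.83, -1.17, 0.03, -0.73], [1.91, -1.03, 0.03, -0.73], [1.98, -0.88, 0.02, -0.73]]
[[2.04, -0.72, 0.03, -0.73], [2.09, -0.56, 0.02, -0.73], [2.13, -0.4, 0.03, -0.73], [2.16, -0.24, 0.02, -0.73], [2.16, -0.08, 0.03, -0.73]]
```

Emit:
apply_moves(deltas=[[0.2,-2.15,0,-0.73],[0.35,-2.15,0,-0.73],[0.5,-2.1,0,-0.73],[0.65,-2.05,0,-0.73],[0.8,-2.0,0,-0.73]])

```text
t: 45.42
eef_pos: [0.606, -0.2056, 0.1223]
ee_rot: [-3.096, -0.517, 0.005]
wrist_force: [-0.7, -0.4, -0.3]
gripper_width: 0.0879
grip_force: 0.0
```

Emit:
apply_moves(deltas=[[1.0,-1.95,0,-0.73],[1.1,-1.85,0,-0.73],[1.25,-1.75,0,-0.73],[1.4,-1.65,0,-0.73],[1.5,-1.55,0,-0.73]])

```text
t: 45.83
eef_pos: [0.6212, -0.0986, 0.1224]
ee_rot: [-2.942, -1.096, 0.004]
wrist_force: [0.1, 0.1, 0.1]
gripper_width: 0.0881
grip_force: 0.0
```

Emit:
apply_moves(deltas=[[1.6,-1.45,0,-0.73],[1.75,-1.3,0,-0.73],[1.85,-1.15,0,-0.73],[1.9,-1.05,0,-0.73],[2.0,-0.9,0,-0.73]])

```text
t: 46.25
eef_pos: [0.6359, 0.009, 0.1224]
ee_rot: [-2.68, -1.635, 0.004]
wrist_force: [0.8, -0.4, -0.5]
gripper_width: 0.0881
grip_force: 0.0
```

Emit:
apply_moves(deltas=[[2.05,-0.7,0,-0.73],[2.1,-0.55,0,-0.73],[2.15,-0.4,0,-0.73],[2.15,-0.25,0,-0.73],[2.15,-0.1,0,-0.73]])

```text
t: 46.67
eef_pos: [0.651, 0.1162, 0.1223]
ee_rot: [-2.32, -2.114, 0.004]
wrist_force: [0.3, 0.7, -1.3]
gripper_width: 0.0882
grip_force: 0.0
```

Emit:
apply_moves(deltas=[[0,0,0,0],[0,0,0,0],[0,0,0,0],[0,0,0,0],[0,0,0,0]])

```text
t: 47.08
eef_pos: [0.6521, 0.1138, 0.1243]
ee_rot: [-2.328, -2.109, 0.001]
wrist_force: [-0.6, 1.0, 0.3]
gripper_width: 0.0878
grip_force: 0.0
```

```bash
python3 - <<'E'
from h import *
s=optics.snapshot("wrist");save(s,"w15");p=pose();print(p)
for r in masks_of("board_navy",s)[:2]: print(round(r["score"],2),[int(v) for v in r["box"]],rect(s,r["region"],.022))
im=cv2.cvtColor(s["image"],cv2.COLOR_RGB2HSV)
m=cv2.inRange(im,(105,100,20),(130,255,200));m[290:]=0
k=cv2.connectedComponentsWithStats(m)
for i in range(1,k[0]):
    if k[2][i,4]>2000: print(k[2][i],rect(s,k[1]==i,.022))
E
```

```text
(array([0.65224025, 0.11390872, 0.12450614]), np.float64(1.4720765144883845))
[ 283  156   78  121 5531] [654.4 100.7  89.9  54.   85.1]
```

```bash
python3 - <<'E'
from h import *
s=optics.snapshot("wrist");im=cv2.cvtColor(s["image"],cv2.COLOR_RGB2HSV)
m=((im[...,2]<110)&(im[...,1]>60)).astype(np.uint8);m[290:]=0;m[:,:240]=0;m[:,400:]=0
k=cv2.connectedComponentsWithStats(m)
for i in range(1,k[0]):
    if k[2][i,4]>500: print(k[2][i],rect(s,k[1]==i,.022))
cv2.imwrite("pics/c15.png",s["image"][60:320,180:460,::-1])
E
```

```text
[  280   117    84   161 11755] [655.5 113.4 116.6  56.   85.1]
```

View pics/c15.png

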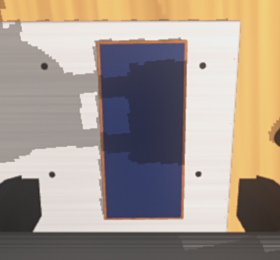

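```bash
python3 - <<'E'
from h import *
s=optics.snapshot("wrist")
P=np.array([p2w(s,*uv,.022)[:2] for uv in[(276,101),(367,100),(364,278),(285,278.5)]]);print(P.round(4),P.mean(0),cv2.minAreaRect((P*1000).astype(np.float32)),pose())
E
```

```text
[[0.6319 0.1844]
 [0.691  0.1792]
 [0.6807 0.0518]
 [0.622  0.0572]] [0.65641098 0.11815028] ((656.280029296875, 118.10115051269531), (128.29779052734375, 59.40965270996094), 85.3637924194336) (array([0.65239223, 0.11439903, 0.1248187 ]), np.float64(1.472963178201114))
```

Emit:
apply_moves(deltas=[[0.2,0.2,2.0,-0.15],[0.2,0.15,2.5,0],[0,0,2.0,0],[0,0,1.5,0],[0,0,0.8,0]])

```text
t: 47.7
eef_pos: [0.6548, 0.1185, 0.0343]
ee_rot: [-2.308, -2.128, 0.004]
wrist_force: [0.2, 0.2, 0.7]
gripper_width: 0.088
grip_force: 0.0
```

Emit:
apply_moves(deltas=[[0,0,0.6,0],[0,0,0.4,0],[0,0,0.2,0],[0,0,0,0],[0,0,0,0]])

```text
t: 48.12
eef_pos: [0.6568, 0.1188, 0.0257]
ee_rot: [2.309, 2.129, 0.002]
wrist_force: [-0.2, -1.0, 0.2]
gripper_width: 0.088
grip_force: 0.0
```

Emit:
apply_moves(deltas=[[0,0,0,0],[0,0,0,0],[0,0,0,0],[0,0,0,0],[0,0,0,0]], jaw=0)

```text
t: 48.53
eef_pos: [0.6562, 0.1187, 0.025]
ee_rot: [2.309, 2.129, 0.0]
wrist_force: [-0.7, 0.1, 1.0]
gripper_width: 0.0593
grip_force: 30.0
```

Emit:
apply_moves(deltas=[[0,0,-0.5,0],[0,0,-1.5,0],[0,0,-2.5,0],[0,0,-2.5,0],[0,0,-2.5,0]])

```text
t: 48.95
eef_pos: [0.6561, 0.1187, 0.1218]
ee_rot: [2.309, 2.13, 0.0]
wrist_force: [-0.5, -0.2, 0.0]
gripper_width: 0.0594
grip_force: 30.0
```

```bash
python3 - <<'E'
from h import *
print(pose());a=plan(.591,-.3125,.125,-3.2)
E
```

```text
(array([0.65609232, 0.11874589, 0.12180402]), np.float64(1.489776465061818))
[[-2.18, -0.15, -0.02, 0.74], [-2.18, 0.02, -0.02, 0.74], [-2.17, 0.19, -0.02, 0.74], [-2.15, 0.36, -0.02, 0.74], [-2.12, 0.52, -0.01, 0.74]]
[[-2.07, 0.68, -0.02, 0.74], [-2.01, 0.84, -0.01, 0.74], [-1.94, 0.99, -0.02, 0.74], [-1.86, 1.14, -0.01, 0.74], [-1.76, 1.28, -0.02, 0.74]]
[[-1.66, 1.42, -0.01, 0.74], [-1.54, 1.54, -0.02, 0.74], [-1.42, 1.65, -0.01, 0.74], [-1.29, 1.76, -0.02, 0.74], [-1.15, 1.85, -0.01, 0.74]]
[[-1.0, 1.94, -0.02, 0.74], [-0.85, 2.01, -0.01, 0.74], [-0.69, 2.07, -0.02, 0.74], [-0.53, 2.12, -0.01, 0.74], [-0.36, 2.15, -0.02, 0.74]]
```

Emit:
apply_moves(deltas=[[-2.2,-0.15,0,0.74],[-2.2,0,0,0.74],[-2.15,0.2,0,0.74],[-2.15,0.35,0,0.74],[-2.1,0.5,0,0.74]])

```text
t: 49.37
eef_pos: [0.6397, 0.0101, 0.1213]
ee_rot: [2.679, 1.64, 0.002]
wrist_force: [0.4, 0.4, -0.7]
gripper_width: 0.0598
grip_force: 30.0
```

Emit:
apply_moves(deltas=[[-2.05,0.7,0,0.74],[-2.0,0.85,0,0.74],[-1.95,1.0,0,0.74],[-1.85,1.15,0,0.74],[-1.75,1.3,0,0.74]])

```text
t: 49.78
eef_pos: [0.6241, -0.0979, 0.1212]
ee_rot: [2.944, 1.093, 0.002]
wrist_force: [0.1, 0.2, -1.3]
gripper_width: 0.0594
grip_force: 30.0
```

Emit:
apply_moves(deltas=[[-1.65,1.4,0,0.74],[-1.55,1.55,0,0.74],[-1.4,1.65,0,0.74],[-1.3,1.75,0,0.74],[-1.15,1.85,0,0.74]])

```text
t: 50.2
eef_pos: [0.6078, -0.2055, 0.1212]
ee_rot: [3.1, 0.506, 0.002]
wrist_force: [-0.0, -0.2, -0.2]
gripper_width: 0.0589
grip_force: 30.0
```

Emit:
apply_moves(deltas=[[-1.0,1.95,0,0.74],[-0.85,2.0,0,0.74],[-0.7,2.05,0,0.74],[-0.55,2.1,0,0.74],[-0.35,2.15,0,0.74]])

```text
t: 50.62
eef_pos: [0.5912, -0.3131, 0.1212]
ee_rot: [3.139, -0.1, 0.001]
wrist_force: [0.5, -0.2, -0.6]
gripper_width: 0.0591
grip_force: 30.0
```

Emit:
apply_moves(deltas=[[0,0,1.0,0],[0,0,1.5,0],[0,0,1.0,0],[0,0,0.3,0],[0,0,0,0]])

```text
t: 51.03
eef_pos: [0.5903, -0.3097, 0.0794]
ee_rot: [-3.138, 0.091, 0.005]
wrist_force: [0.3, 0.2, -0.9]
gripper_width: 0.0595
grip_force: 30.0
```

Emit:
apply_moves(deltas=[[0,0,0,0],[0,0,0,0],[0,0,0,0],[0,0,0,0],[0,0,0,0]])

```text
t: 51.45
eef_pos: [0.5916, -0.312, 0.0823]
ee_rot: [3.14, -0.094, 0.001]
wrist_force: [0.2, -0.2, -1.3]
gripper_width: 0.059
grip_force: 30.0
```

```bash
python3 - <<'E'
from h import *
p=pose();print(p,np.rad2deg(p[1]))
s=optics.snapshot("wrist");z=p[0][2]-.003;im=cv2.cvtColor(s["image"],cv2.COLOR_RGB2HSV)
m=cv2.inRange(im,(100,80,15),(135,255,220));m[290:]=0
k=cv2.connectedComponentsWithStats(m);i=1+np.argmax(k[2][1:,4]);print(k[2][i],rect(s,k[1]==i,z))
for n,zz in(("board_beige",.032),):
  for r in masks_of(n,s)[:1]: print(n,round(r["score"],2),[int(v) for v in r["box"]],rect(s,r["region"],zz))
a=plan(.5927,-.3142,.045,-3.2)
E
```

```text
(array([ 0.59156876, -0.31196928,  0.08228369]), np.float64(-0.05983955026757802)) -3.4285536782931567
[  248   117   143   173 23159] [ 616.3 -313.6   73.7   55.2   -3.5]
board_beige 0.79 [266, 106, 113, 4] [ 655.9 -317.7   58.4    3.    86.5]
[[0.03, 0.04, 0.74, -0.01], [0.03, 0.04, 0.74, -0.01], [0.03, 0.05, 0.74, -0.01], [0.03, 0.04, 0.74, -0.01], [0.02, 0.05, 0.74, -0.01]]
```

Emit:
apply_moves(deltas=[[0.1,0.1,0.8,0],[0.05,0.1,1.0,0],[0,0,0.9,0],[0,0,0.5,0],[0,0,0.2,0]])

```text
t: 51.97
eef_pos: [0.5915, -0.3132, 0.0453]
ee_rot: [-3.138, 0.094, 0.004]
wrist_force: [0.1, 0.4, -0.8]
gripper_width: 0.0596
grip_force: 30.0
```

Emit:
apply_moves(deltas=[[0,0,0.2,0],[0,0,0.1,0],[0,0,0,0],[0,0,0,0],[0,0,0,0]])

```text
t: 52.38
eef_pos: [0.5929, -0.3141, 0.045]
ee_rot: [3.14, -0.094, 0.001]
wrist_force: [-0.0, 0.6, -0.4]
gripper_width: 0.0592
grip_force: 30.0
```

Emit:
apply_moves(deltas=[[0,0,0,0],[0,0,0,0],[0,0,0,0],[0,0,0,0],[0,0,0,0]], jaw=8.8)

```text
t: 52.8
eef_pos: [0.5927, -0.314, 0.0447]
ee_rot: [3.14, -0.094, 0.0]
wrist_force: [-0.0, -0.2, -0.3]
gripper_width: 0.0876
grip_force: 0.0
```

Emit:
apply_moves(deltas=[[0,0,-1.0,0],[0,0,-2.5,0],[0,0,-2.5,0],[0,0,-2.0,0],[0,0,-1.0,0]])

```text
t: 53.22
eef_pos: [0.5941, -0.315, 0.139]
ee_rot: [3.137, -0.094, 0.007]
wrist_force: [-0.2, 0.6, 0.8]
gripper_width: 0.088
grip_force: 0.0
```

```bash
python3 - <<'E'
from h import *
s=optics.snapshot("wrist");print(pose());save(s,"w20")
im=cv2.cvtColor(s["image"],cv2.COLOR_RGB2HSV)
m=cv2.inRange(im,(100,80,15),(135,255,220));m[300:]=0;m[:,:240]=0;m[:,400:]=0
k=cv2.connectedComponentsWithStats(m);i=1+np.argmax(k[2][1:,4]);print(k[2][i],rect(s,k[1]==i,.042))
s=optics.snapshot("side")
for n in("weight_yellow","weight_blue"):
  for r in masks_of(n,s)[:1]: print(n,r["score"],r["box"],rect(s,r["region"],.04))
a=plan(.43,-.1743,.14,62)
E
```

```text
(array([ 0.59460749, -0.31537748,  0.1399597 ]), np.float64(-0.05991547895626981))
[  275   115    85   175 13923] [ 592.2 -314.1  124.3   54.6   -3.7]
weight_yellow 0.82 [332.4, 365.2, 31.8, 30.1] [388.  307.7  58.6  53.  -74.1]
weight_blue 0.91 [259.4, 342.7, 25.8, 28.7] [545.6 309.5  62.8  54.4 -69.8]
[[-1.14, -0.86, -0.04, -0.73], [-1.07, -0.95, -0.04, -0.73], [-0.99, -1.03, -0.04, -0.73], [-0.91, -1.1, -0.04, -0.73], [-0.82, -1.16, -0.04, -0.73]]
[[-0.73, -1.22, -0.04, -0.73], [-0.64, -1.28, -0.04, -0.73], [-0.54, -1.32, -0.04, -0.73], [-0.43, -1.36, -0.04, -0.73], [-0.33, -1.39, -0.04, -0.73]]
[[-0.22, -1.41, -0.04, -0.73], [-0.11, -1.42, -0.04, -0.73], [-0.01, -1.42, -0.04, -0.73], [0.1, -1.42, -0.03, -0.73], [0.21, -1.41, -0.04, -0.73]]
```

Emit:
apply_moves(deltas=[[-1.15,-0.85,0,-0.73],[-1.05,-0.95,0,-0.73],[-1.0,-1.05,0,-0.73],[-0.9,-1.1,0,-0.73],[-0.8,-1.15,0,-0.73]], jaw=4.5)

```text
t: 53.83
eef_pos: [0.5371, -0.2661, 0.1324]
ee_rot: [-3.097, -0.509, 0.004]
wrist_force: [0.1, -0.0, -0.2]
gripper_width: 0.0568
grip_force: 0.0
```

Emit:
apply_moves(deltas=[[-0.75,-1.2,0,-0.73],[-0.65,-1.3,0,-0.73],[-0.55,-1.3,0,-0.73],[-0.45,-1.35,0,-0.73],[-0.35,-1.4,0,-0.73]])

```text
t: 54.25
eef_pos: [0.4824, -0.2202, 0.1327]
ee_rot: [-2.944, -1.088, 0.003]
wrist_force: [0.3, 0.7, 0.1]
gripper_width: 0.0448
grip_force: 0.0
```

Emit:
apply_moves(deltas=[[-0.2,-1.4,0,-0.73],[-0.1,-1.4,0,-0.73],[0,-1.4,0,-0.73],[0.1,-1.4,0,-0.73],[0.2,-1.4,0,-0.73]])

```text
t: 54.67
eef_pos: [0.4292, -0.1742, 0.1329]
ee_rot: [-2.683, -1.627, 0.002]
wrist_force: [-0.6, -0.3, 1.1]
gripper_width: 0.0449
grip_force: 0.0
```

Emit:
apply_moves(deltas=[[0,0,0,0],[0,0,0,0],[0,0,0,0],[0,0,0,0],[0,0,0,0]])

```text
t: 55.08
eef_pos: [0.4313, -0.1759, 0.1346]
ee_rot: [2.69, 1.622, -0.0]
wrist_force: [0.1, -0.0, -0.2]
gripper_width: 0.0449
grip_force: 0.0
```

```bash
python3 - <<'E'
from h import *
print(pose(),np.rad2deg(pose()[1]));a=plan(.4302,-.1743,.069,62)
E
```

```text
(array([ 0.4313085 , -0.17593338,  0.1345857 ]), np.float64(1.0853604045370282)) 62.1865704305834
[[0.02, -0.03, 1.31, 0.01], [0.02, -0.04, 1.31, 0.01], [0.02, -0.03, 1.31, 0.01], [0.02, -0.04, 1.31, 0.01], [0.01, -0.03, 1.32, 0.01]]
```

Emit:
apply_moves(deltas=[[0.1,-0.15,1.5,0],[0,0,1.5,0],[0,0,1.5,0],[0,0,1.3,0],[0,0,0.75,0]])

```text
t: 55.5
eef_pos: [0.4296, -0.1737, 0.0677]
ee_rot: [-2.688, -1.622, 0.001]
wrist_force: [0.5, -0.0, 0.9]
gripper_width: 0.045
grip_force: 0.0
```

Emit:
apply_moves(deltas=[[0,0,0,0],[0,0,0,0],[0,0,0,0],[0,0,0,0],[0,0,0,0]], jaw=0)

```text
t: 55.92
eef_pos: [0.4298, -0.1737, 0.0698]
ee_rot: [-2.689, -1.624, 0.001]
wrist_force: [-9.7, 4.5, 4.0]
gripper_width: 0.014
grip_force: 13.7
```

Emit:
apply_moves(deltas=[[0,0,0.2,0],[0,0,0.2,0],[0,0,0.2,0],[0,0,0.2,0],[0,0,0.2,0]])

```text
t: 56.33
eef_pos: [0.43, -0.1739, 0.0606]
ee_rot: [-2.688, -1.624, 0.001]
wrist_force: [-14.1, 7.1, 43.3]
gripper_width: 0.0136
grip_force: 30.0
```

Emit:
apply_moves(deltas=[[0,0,0,0],[0,0,0,0],[0,0,0,0],[0,0,0,0],[0,0,0,0]])

```text
t: 56.75
eef_pos: [0.4298, -0.1738, 0.0608]
ee_rot: [-2.688, -1.624, 0.001]
wrist_force: [-10.9, 4.9, 23.4]
gripper_width: 0.0139
grip_force: 30.0
```

Emit:
apply_moves(deltas=[[0,0,0,0.67],[0,0,0,0.67],[0,0,0,0.67],[0,0,0,0.67],[0,0,0,0.67]])

```text
t: 57.17
eef_pos: [0.43, -0.174, 0.0609]
ee_rot: [-2.933, -1.126, 0.001]
wrist_force: [-9.8, 4.6, 21.8]
gripper_width: 0.0135
grip_force: 30.0
```

Emit:
apply_moves(deltas=[[0,0,0,0.67],[0,0,0,0.67],[0,0,0,0.67],[0,0,0,0.67],[0,0,0,0.67]])

```text
t: 57.58
eef_pos: [0.4301, -0.1742, 0.0609]
ee_rot: [3.084, 0.596, -0.001]
wrist_force: [-9.0, 2.9, 20.5]
gripper_width: 0.0134
grip_force: 30.0
```

Emit:
apply_moves(deltas=[[0,0,0,0.67],[0,0,0,0.67],[0,0,0,0.67],[0,0,0,0.67],[0,0,0,0.67]])

```text
t: 58.0
eef_pos: [0.4302, -0.1745, 0.0609]
ee_rot: [3.14, 0.049, -0.0]
wrist_force: [-9.3, 1.9, 20.5]
gripper_width: 0.0138
grip_force: 30.0
```

Emit:
apply_moves(deltas=[[0,0,0,0.67],[0,0,0,0.67],[0,0,0,0.67],[0,0,0,0.67],[0,0,0,0.67]])

```text
t: 58.42
eef_pos: [0.4301, -0.1748, 0.0609]
ee_rot: [3.1, -0.499, -0.0]
wrist_force: [-9.9, 0.7, 20.5]
gripper_width: 0.0136
grip_force: 30.0
```

Emit:
apply_moves(deltas=[[0,0,0,0],[0,0,0,0],[0,0,0,0],[0,0,0,0],[0,0,0,0]])

```text
t: 58.83
eef_pos: [0.4301, -0.1748, 0.0609]
ee_rot: [3.101, -0.494, 0.0]
wrist_force: [-10.1, 1.4, 18.8]
gripper_width: 0.0137
grip_force: 30.0
```

```bash
python3 - <<'E'
from h import *
print(pose(),np.rad2deg(pose()[1]),arm.observe()["moment"])
E
```

```text
(array([ 0.43013987, -0.17477258,  0.06089606]), np.float64(-0.3161101600600062)) -18.111778032643276 [ 0.17367662  1.7911558  -0.05889898]
```

Release upward, open, retreat, and check.

Emit:
apply_moves(deltas=[[0,0,-0.2,0],[0,0,-0.2,0],[0,0,-0.2,0],[0,0,-0.2,0],[0,0,-0.2,0]])

```text
t: 59.25
eef_pos: [0.4299, -0.1746, 0.0696]
ee_rot: [3.101, -0.495, -0.0]
wrist_force: [-5.0, -2.4, 3.4]
gripper_width: 0.0141
grip_force: 30.0
```

Emit:
apply_moves(deltas=[[0,0,0,0],[0,0,0,0],[0,0,0,0],[0,0,0,0],[0,0,0,0]], jaw=5)

```text
t: 59.67
eef_pos: [0.4301, -0.1738, 0.0691]
ee_rot: [-3.102, 0.495, -0.0]
wrist_force: [-0.3, 0.1, -0.0]
gripper_width: 0.0451
grip_force: 0.0
```

Emit:
apply_moves(deltas=[[0,0,-2.5,0],[0,0,-3.0,0],[0,0,-3.0,0],[0,0,-3.0,0],[0,0,-3.0,0]])

```text
t: 60.08
eef_pos: [0.4298, -0.1736, 0.2155]
ee_rot: [-3.102, 0.495, 0.0]
wrist_force: [0.7, -0.0, 0.7]
gripper_width: 0.0501
grip_force: 0.0
```

Emit:
apply_moves(deltas=[[-2.0,0,-1,0],[-2.0,0,-1,0],[-2.0,0,-1,0],[-2.0,0,0,0],[0,0,0,0]])

```text
t: 60.5
eef_pos: [0.3523, -0.148, 0.2444]
ee_rot: [3.102, -0.495, 0.0]
wrist_force: [0.9, 0.1, -0.9]
gripper_width: 0.0499
grip_force: 0.0
```

```bash
python3 - <<'E'
from h import *
a=optics.snapshot("wrist")["image"];b=optics.snapshot("side")["image"]
o=cv2.hconcat([cv2.resize(a[:300,120:620],(400,240)),cv2.resize(b[140:400,160:440],(400,371))[:240]]) if 0 else cv2.vconcat([cv2.resize(a[:290,160:640],(496,300)),cv2.resize(b[300:400,215:380],(496,300))])
cv2.imwrite("pics/f.png",o[...,::-1])
s=optics.snapshot("side");print(pose())
for n,z in(("weight_yellow",.04),("weight_blue",.04),("board_navy",.042),("mug",.05),("thread_cone",.05),("spray_can",.09)):
  for r in masks_of(n,s)[:1]: print(n,r["score"],r["box"],rect(s,r["region"],z))
E
```

```text
(array([ 0.3545643 , -0.1492197 ,  0.24426209]), np.float64(-0.31700247610157645))
weight_yellow 0.95 [333.3, 364.9, 29.8, 32.2] [388.1 307.8  58.6  52.8 -74.1]
weight_blue 0.7 [255.6, 342.0, 29.5, 30.0] [544.9 308.   61.5  56.  -67.5]
board_navy 0.68 [313.7, 139.0, 43.5, 24.0] [ 589.  -311.2  127.8   67.3   -3.3]
mug 0.75 [172.9, 308.9, 51.8, 65.3] [694.7 319.9 137.3  83.7 -31.9]
thread_cone 0.93 [246.0, 151.1, 25.7, 40.0] [ 762.9 -150.   130.2   59.2  -73.7]
spray_can 0.58 [381.0, 88.8, 27.5, 64.0] [ 451.2 -443.7  285.6   63.7  -87. ]
```

View pics/f.png

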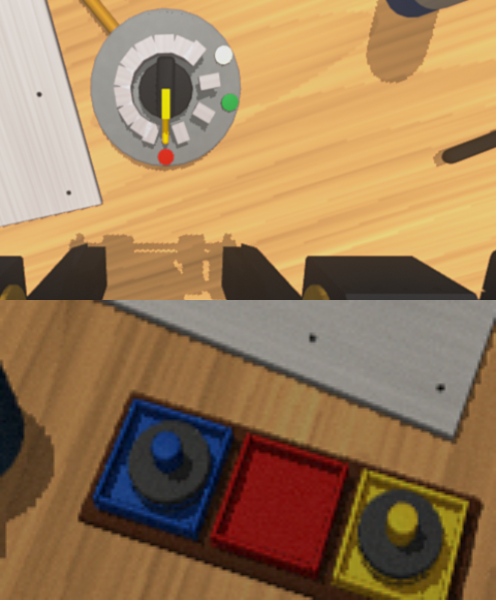

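The last picture shows the yellow pointer at the red stud (165,157), with both weights seated in their own slots: blue at (167,460) and yellow at (400,530). The pile, mug, cone and can are where they should be, so I'm handing in.

```bash
python3 -c "
from h import *
print(ticket.finish_job())"
```

```text
the job is handed in; nothing more can be done
None
```

The job is handed in and no verdict came back; my last camera check showed the selector at red, both weights present (blue and yellow) in their own slots, the three boards present (rust, beige, navy) piled on the outline, and the mug, cone and can undisturbed.

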